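# Third hand at the shaker: right a fallen bottle and hold the clamp bar

### The job

The green dropper bottle has fallen over on the shaker: stand it upright on the platform again, in front of the free right-hand pad, and let go of it. Then push the front clamp bar back until it presses all three bottles against their pads and every pad is about halfway in (about 11 N in all), never right in to the stop, and finish while still holding the bar there with that steady push, so that I can tighten its two knobs. Leave the amber bottles standing and everything else on the bench where it is.

Things in the scene. Friction and masses are not known exactly. Their poses are not given: they have to be found in the camera images.
- shaker: white bench shaker, fixed; its flat platform (284 x 330 mm) lies 100 mm above the bench. Origin: on the bench under its middle; x points away from the control panel towards the back rail with three sprung pads, y left as seen from the panel, z up. Side rails (10 mm high, inner edges at y = +-0.132) guide the clamp bar; the back rail (x from 0.119) is 44 mm above the platform
- bottle_green: green dropper bottle with black cap and red teat, size and mass as the amber ones. At the start it lies on its side on the platform between the clamp bar and the row, teat roughly to the right (-y of the shaker, within 0.3 rad), its axis 18 mm above the platform. Origin: centre of its base; z axis towards the teat. Its place is before the right pad
- bottle_amber_1: amber dropper bottle with black cap and red rubber teat, stands on the platform; body 36.6 mm across (straight from 5 to about 50 mm above its base), 109 mm high with the teat, about 85 g. Origin: centre of its base; z axis towards the teat
- bottle_amber_2: amber dropper bottle with black cap and red rubber teat, stands on the platform; body 36.6 mm across (straight from 5 to about 50 mm above its base), 109 mm high with the teat, about 85 g. Origin: centre of its base; z axis towards the teat
- front_bar (a joint): position of the sliding clamp bar, m: 0 fully open (clamping face at x = -0.115 of the shaker frame), growing towards the pads (+x of the shaker), up to 0.195. About 1.5 N of friction; it stays where it is left unless the springs push it back. With the bottles just touching the free pads it reads about 0.161, with the pads halfway in about 0.169
- bar_middle (a point): middle of the upper edge of the clamp bar's front face (the face to push, on the panel side), 35 mm above the platform; moves with the bar. The bar is 14 mm thick along the shaker's x and stands 9 to 35 mm above the platform; its black end blocks with star knobs (up to 47 mm above the platform) at y = +-0.143 are for the colleague
- pad_left (a joint): how far the left sprung pad is pushed in, m: 0 free, 0.016 at its stop, 0.008 halfway. Its spring gives 0.45 N per mm. Pad face 62 mm wide (along the shaker's y) and 30 mm high, centred at y = +0.072 of the shaker frame, 9 to 39 mm above the platform; free, its face stands at x = 0.083 of the shaker frame
- pad_mid (a joint): how far the mid sprung pad is pushed in, m: 0 free, 0.016 at its stop, 0.008 halfway. Its spring gives 0.45 N per mm. Pad face 62 mm wide (along the shaker's y) and 30 mm high, centred at y = +0.000 of the shaker frame, 9 to 39 mm above the platform; free, its face stands at x = 0.083 of the shaker frame
- pad_right (a joint): how far the right sprung pad is pushed in, m: 0 free, 0.016 at its stop, 0.008 halfway. Its spring gives 0.45 N per mm. Pad face 62 mm wide (along the shaker's y) and 30 mm high, centred at y = -0.072 of the shaker frame, 9 to 39 mm above the platform; free, its face stands at x = 0.083 of the shaker frame
- pad_left_face (a point): centre of the left pad's face, 24 mm above the platform; moves with the pad
- pad_mid_face (a point): centre of the mid pad's face, 24 mm above the platform; moves with the pad
- pad_right_face (a point): centre of the right pad's face, 24 mm above the platform; moves with the pad
- brown_jar: brown plastic bottle with black cap, 68 mm across, 144 high, stands to the left; not to be moved. Origin: centre of its underside
- red_cap_jar: white plastic bottle with red cap, 59 mm across, 126 high, stands to the left; not to be moved. Origin: centre of its underside
- small_flask: small clear stoppered flask, 54 mm across, 103 high, stands to the right; not to be moved. Origin: centre of its underside
- bench_timer: small white timer, 55 x 66 x 20 mm, lies to the left in front; not to be moved. Origin: centre of its underside
Things that resemble listed ones, but are neither listed nor needed, are in the scene too. What is shaped like the bottle_amber_1 but blue, purple or yellow is not meant.

How it is judged:
On the way, in this order (a step that is already met when the one before it is completed fails the run):
1. the green bottle stands upright on the platform, let go, in front of the free right-hand pad (angle between bottle_green's own z axis and vertical below 0.1 rad and z of bottle_green in the frame of shaker between 0.096 and 0.106 m and x of bottle_green in the frame of shaker between -0.1 and 0.1 m and y of bottle_green in the frame of shaker between -0.098 and -0.046 m and contact force between the fingers and bottle_green below 0.05 N and linear speed of bottle_green below 0.03 m/s), for 0.2 s.
2. the robot holds the clamp bar so that all three pads are about halfway in (angle between each of bottle_amber_1, bottle_amber_2, bottle_green's own z axis and vertical below 0.1 rad and z of bottle_amber_1 in the frame of shaker between 0.096 and 0.106 m and x of bottle_amber_1 in the frame of shaker between -0.1 and 0.1 m and (y of bottle_amber_1 in the frame of shaker between 0.046 and 0.098 m or y of bottle_amber_1 in the frame of shaker between -0.026 and 0.026 m) and contact force between front_bar and bottle_amber_1 above 1.2 N and z of bottle_amber_2 in the frame of shaker between 0.096 and 0.106 m and x of bottle_amber_2 in the frame of shaker between -0.1 and 0.1 m and (y of bottle_amber_2 in the frame of shaker between 0.046 and 0.098 m or y of bottle_amber_2 in the frame of shaker between -0.026 and 0.026 m) and contact force between front_bar and bottle_amber_2 above 1.2 N and z of bottle_green in the frame of shaker between 0.096 and 0.106 m and x of bottle_green in the frame of shaker between -0.1 and 0.1 m and y of bottle_green in the frame of shaker between -0.098 and -0.046 m and contact force between front_bar and bottle_green above 1.2 N and value of joint pad_left between 0.005 and 0.0115 m and contact force between pad_left and anything else between 1.8 and 6.5 N and value of joint pad_mid between 0.005 and 0.0115 m and contact force between pad_mid and anything else between 1.8 and 6.5 N and value of joint pad_right between 0.005 and 0.0115 m and contact force between pad_right and anything else between 1.8 and 6.5 N and velocity of joint front_bar between -0.01 and 0.01 m/s and contact force between any of the fingers, the arm and front_bar above 5 N), for 0.5 s.
At the end, for the whole second after the job is handed in: All three bottles stand upright (within 0.1 rad) on the platform, each in front of its own pad (within 26 mm sideways), pressed between clamp bar and pads; every pad is 5 to 11.5 mm in (about 2.2 to 5.2 N each), the bar is still, and the robot itself pushes the bar with more than 5 N (all of step 2); the arm keeps its last pose, push and grip.
It fails at once if a pad is driven to its stop (more than 15 mm in) (value of joint any of pad_left, pad_mid, pad_right above 0.015 m).
It fails at once if an amber bottle is knocked over (angle between any of bottle_amber_1, bottle_amber_2's own z axis and vertical above 0.6 rad).
It fails at once if another thing on the bench is moved (more than 20 mm) (distance of any of brown_jar, red_cap_jar, small_flask, bench_timer from where it was at the start of the episode above 0.02 m).
It also fails if it takes over 61 s, if anything falls off the work surface, if the arm or the gripper's body presses on something with over 40 N, if the wrist force passes 120 N, or if a joint passes its speed limit or range.

### The arm

A 6-joint arm with a two-finger parallel gripper is mounted at the origin on a cart in front of the work surface, level with it; the furniture and walls round the work are solid. World frame = base frame: x ahead of the robot, y to its left, z up, the work surface at z = 0. Lengths are in m, angles in rad, forces in N, time in s.
With the tool pointing down it reaches from about 0.375 to 0.9 m from the base axis. Payload 3.1 kg.
Tool frame: the origin (TCP) lies between the finger pads; the fingertips stand 25 mm ahead of it and the grasp point (between the pads) lies 6 mm ahead of it; y points along the fingers, z is the direction in which the jaws open and shut, and the axes are right-handed (so a half turn about y gives the same grasp; the last joint's range is limited). The gripper opens to 87 mm and grips with 3 to 60 N. Pads are 19 mm wide; open, the fingers measure 117 mm over their backs; the gripper's body (75 mm by 190 mm) begins 51 mm behind the grasp point.
Start: joints at [-0.178, 0.527, 1.433, -0, 1.181, -0.178], TCP at [0.625, 0, 0.248] pointing down, gripper open.
Joint ranges: [-3.08, 3.08], [-0.75, 2.2], [0.22, 2.44], [-1.43, 4.57], [0, 2.65], [-2.85, 2.85]. Speed limits (rad/s): [2.79, 2.79, 3.14, 3.14, 3.14, 3.14].

### API

Orientations are given as a unit quaternion [x, y, z, w].
In Python, from station import sensors, camera, camera_info, ticket, spot_in, silhouettes gives the robot as it stands.
- The arm moves only by the tool apply_moves, never from a script. Its argument "moves" is a list that holds one entry, the list of rows, each a list of 6 numbers: the shift along the tool's x, y, z in m, then the turn, a rotation vector about the tool's x, y, z in degrees. In form: [[[dx, dy, dz, ax, ay, az], ...]]. A call has 1 to 8 rows; each row is the pose to reach, as a shift and turn from the pose measured when the call began, along the tool's axes at that moment; what a row does not reach only later rows make up. A row lasts 1/10 s, in which the tool goes at most 50 mm and 8.59 degrees, less where a joint would pass 70% of its speed; a pose out of reach is approached as far as the arm can. A call with a gripper value outside its range is refused whole. "jaw" is the closure, from -1 (fully open) to 1 (shut), set as the call begins (left out, the last holds). The fingers move at their own pace and stop on an object; the grip force is fixed at half the most. Time passes only in rows, so rows that repeat a pose let the fingers close. It gives the time, the measured TCP pose, the force and the opening at its end, in the units of the state.
- sensors.get_obs(): the state, without advancing time (a new reading comes with each control period).
- camera(name): name is "scene" or "side" or "wrist"; returns the picture (420x560x3 uint8, red, green, blue); there is no depth.
- camera_info(name): a dict with "camera_matrix" (3x3 intrinsics, pixels), "k1" (the pictures are not rectified: a ray, as slopes to the right and down, at radius r is drawn at 1 + k1 r^2 times it, then the intrinsics apply), "rvec" (rotation vector, rad) and "tvec" (3), from world to camera coordinates, as OpenCV has them. Camera axes: x right, y down, z forward; pixel columns grow to the right and rows downward; lengths in m; the calibration is good to about 2 mm. A picture is of the moment at which its call begins: read the wrist's pose just before it. camera_info takes no time and is no camera call; for the wrist camera it gives the pose at the moment of the call.
- ticket.close_job(): hands the job in, once; it reports no verdict.
Trained networks look in the newest picture that a camera, given by its name, has taken for a name from the list of things; names that differ only in an ending like _2 or _b are one class to them, and where a whole thing is asked for, a point or a joint stands for the part that bears it (a point fixed in the world has none). Each returns a list of dicts, best first, with "p" (0 to 1); they miss things now and then, are a little off and sometimes report something else, mostly with a low value. They report only what shows in the picture. A call takes as long as a camera call. They do not tell look-alikes from the thing itself.
- spot_in(name, camera): "bbox" ([left, top, right, bottom] in pixels, round what is visible of it).
- silhouettes(name, camera): "region" (420x560 bool, what is visible of it) and "bbox" ([left, top, right, bottom] in pixels, round what is visible of it).
The state is a dict: "time_s": time; "q": joint angles; "joint_velocities": joint speeds; "joint_efforts": joint torques, N m; "position": TCP position; "orientation": TCP orientation; "contact_force": force on the tool from outside, world axes, zero at the start; "ft_torque": the same for the moment, N m; "opening": finger opening in m.
Only numpy, scipy, OpenCV 4.12 (cv2) and the standard library are available. Lean on these libraries where they do the work, as an engineer would, in place of code of your own. Each camera call takes 0.05 s, during which the arm holds its last target. There are 200 camera calls.

## Working session

There is one attempt and no reset: what is moved stays moved. The work goes in short steps, Python scripts to look and compute and a tool call to move; the robot and the scene stay as the last step left them, time stands still between calls to the robot, and variables do not carry over. Pictures are saved under pics/ and viewed, about 8 in all and at most 12, crops included, and the job is handed in when it is done.

Besides the shell and the picture viewer there is one more tool, called after "Request:" by a JSON object that holds its "fn" and its "kwargs", one argument or row to a line. apply_moves: Moves the arm, as the interface text tells. Its arguments: {"type":"object","properties":{"moves":{"type":"array"},"jaw":{"type":"number"}},"required":["moves"]}

```bash
mkdir -p pics; cat > h.py <<'E'
import numpy as np, cv2
from station import sensors, camera, camera_info, ticket, spot_in, silhouettes
from scipy.spatial.transform import Rotation as R
def cam(n):
    i=camera_info(n); return np.array(i["camera_matrix"]),i["k1"],R.from_rotvec(np.array(i["rvec"]).ravel()).as_matrix(),np.array(i["tvec"]).ravel()
def proj(n,P,c=None):
    K,k,Rm,t=c or cam(n); p=np.atleast_2d(P)@Rm.T+t; s=p[:,:2]/p[:,2:]; s=s*(1+k*(s**2).sum(1,keepdims=True)); return s@K[:2,:2].T+K[:2,2]
def ray(n,uv,c=None):
    K,k,Rm,t=c or cam(n); d=np.linalg.solve(K,[uv[0],uv[1],1])[:2]; s=d.copy()
    for _ in range(20): s=d/(1+k*(s@s))
    v=Rm.T@np.array([s[0],s[1],1]); return -Rm.T@t, v/np.linalg.norm(v)
def onz(n,uv,z,c=None):
    o,v=ray(n,uv,c); return o+v*(z-o[2])/v[2]
def save(n,f,box=None,sc=1):
    im=camera(n); 
    if box: im=im[box[1]:box[3],box[0]:box[2]]
    cv2.imwrite("pics/"+f,cv2.cvtColor(cv2.resize(im,None,fx=sc,fy=sc,interpolation=cv2.INTER_CUBIC),cv2.COLOR_RGB2BGR))
E
python3 - <<'E'
from h import *
a=camera("scene");b=camera("side")
im=np.vstack([a,b]);cv2.imwrite("pics/1.png",cv2.cvtColor(cv2.resize(np.hstack([a,b]),(800,300),interpolation=cv2.INTER_AREA),cv2.COLOR_RGB2BGR))
cv2.imwrite("pics/1a.png",a[...,::-1]);cv2.imwrite("pics/1b.png",b[...,::-1])
for c in("scene","side"):
    k=cam(c);print(c,-k[2].T@k[3],k[2][2])
    for n in["bottle_green","bottle_amber_1","shaker","bar_middle","pad_left","brown_jar","small_flask"]:
        print(n,[(np.round(r["bbox"]).tolist(),round(r["p"],2)) for r in spot_in(n,c)][:6])
print(sensors.get_obs())
E
```

```text
scene [ 0.16600411 -0.58798225  0.66030718] [ 0.41851311  0.69944506 -0.57933012]
bottle_green [([284.0, 224.0, 314.0, 269.0], 0.67), ([337.0, 197.0, 350.0, 225.0], 0.2)]
bottle_amber_1 [([396.0, 277.0, 418.0, 324.0], 0.97), ([368.0, 298.0, 388.0, 348.0], 0.82), ([400.0, 233.0, 424.0, 274.0], 0.78), ([304.0, 175.0, 318.0, 212.0], 0.74), ([318.0, 177.0, 339.0, 228.0], 0.71), ([392.0, 215.0, 398.0, 228.0], 0.62)]
shaker [([212.0, 169.0, 408.0, 334.0], 0.65)]
bar_middle [([215.0, 193.0, 303.0, 298.0], 0.9)]
pad_left [([316.0, 183.0, 326.0, 198.0], 0.44)]
brown_jar [([171.0, 144.0, 202.0, 193.0], 0.93)]
small_flask [([243.0, 169.0, 265.0, 199.0], 0.71)]
side [ 0.47095618 -0.97256607  0.54544556] [ 0.09390416  0.92476654 -0.36876666]
bottle_green [([249.0, 229.0, 272.0, 252.0], 0.82)]
bottle_amber_1 [([280.0, 277.0, 298.0, 326.0], 0.91), ([346.0, 242.0, 361.0, 274.0], 0.75), ([349.0, 256.0, 365.0, 292.0], 0.69), ([288.0, 194.0, 304.0, 236.0], 0.65), ([316.0, 270.0, 334.0, 322.0], 0.61)]
shaker [([217.0, 202.0, 340.0, 294.0], 0.86)]
bar_middle [([225.0, 202.0, 238.0, 260.0], 0.92)]
pad_lef
[... 207 characters left out ...]
], 0.17)]
{'time_s': 0.8, 'q': array([-1.78482169e-01,  5.27415602e-01,  1.43270648e+00, -3.55553724e-05,
        1.18141538e+00, -1.78492283e-01]), 'joint_velocities': array([ 0.00057584,  0.00131035, -0.00081965,  0.00104937,  0.00071044,
       -0.00134022]), 'joint_efforts': array([-1.07188621e-04, -4.39950907e+01, -1.76978803e+01,  6.35003415e-02,
        5.03239373e-02, -2.48482996e-05]), 'position': array([6.24970408e-01, 3.65718961e-05, 2.47598239e-01]), 'orientation': array([ 0.50000433, -0.49997144,  0.50001676, -0.50000748]), 'contact_force': array([ 0.59259175, -0.87801104, -0.20642053]), 'ft_torque': array([ 0.04475306,  0.02211785, -0.00307114]), 'opening': 0.08692412538400131}
```

View pics/1a.png

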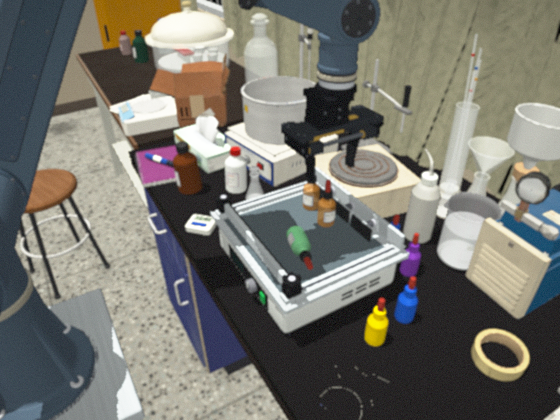

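View pics/1b.png

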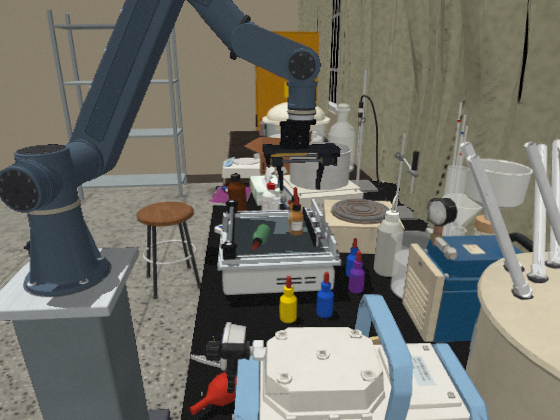

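Scene view: green bottle lying at about (299,245), ambers at (311,195) and (327,208), clamp bar knobs at (224,203) and (291,285). The blue, purple and yellow bottles at (406,300), (411,255) and (376,325) are look-alikes to leave alone. I'll enlarge to confirm.

```bash
python3 - <<'E'
import cv2
a=cv2.imread("pics/1a.png")[165:335,205:415]
cv2.imwrite("pics/2.png",cv2.resize(a,None,fx=3.5,fy=3.5,interpolation=cv2.INTER_CUBIC))
E
```

```text
(no output)
```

View pics/2.png

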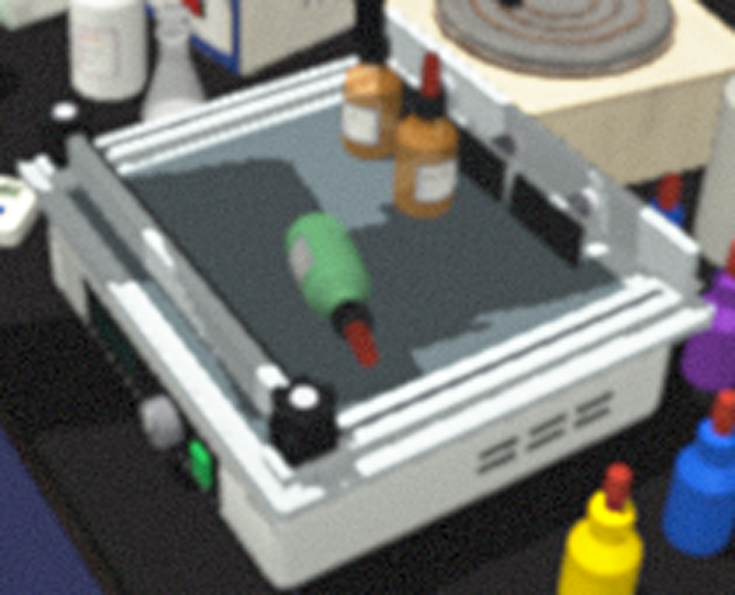

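```bash
python3 - <<'E'
from h import *
f=lambda u,v:(u/3.5+205,v/3.5+165)
c=cam("scene")
kr=onz("scene",f(303,397),.149,c);kl=onz("scene",f(64,112),.149,c)
print("knobs",kr,kl,np.linalg.norm(kr-kl)); d=(kl-kr)[:2];yaw=np.arctan2(d[1],d[0])-np.pi/2;print("yaw",yaw)
pr=onz("scene",f(578,262),.109,c)
pm=onz("scene",f(510,205),.109,c)
print("padR corner",pr)
x=np.array([np.cos(yaw),np.sin(yaw)]);y=np.array([-x[1],x[0]])
m=(kr+kl)[:2]/2; 
O=m+x*((pr[:2]-m)@x-.083); print("O from pad",O, "bar x",(m-O)@x,"pad y",(pr[:2]-O)@y, "pm", (pm[:2]-O)@x,(pm[:2]-O)@y)
for n,p,z in[("tip",(372,362),.118),("base",(312,235),.118),("neck",(350,312),.118),("a1 base",(372,157),.1),("a2 base",(427,214),.1)]:
    P=onz("scene",f(*p),z,c);print(n,P,(P[:2]-O)@x,(P[:2]-O)@y)
w=onz
# wrist look
im=camera("wrist");cv2.imwrite("pics/3.png",im[...,::-1])
print(camera_info("wrist"))
for n in["bottle_green","bottle_amber_1","bar_middle","pad_left"]:
        print(n,[(np.round(r["bbox"]).tolist(),round(r["p"],2)) for r in spot_in(n,"wrist")][:6])
E
```

```text
knobs [ 0.43867745 -0.15504227  0.149     ] [0.44129677 0.12743611 0.149     ] 0.2824905241190885
yaw -0.00927235874050436
padR corner [ 0.65282115 -0.11078288  0.109     ]
O from pad [ 0.5707056  -0.01501518] bar x -0.13072410825204342 pad y -0.09500218985709398 pm 0.08213770507575245 -0.03203767197523931
tip [ 0.49949373 -0.12561725  0.118     ] -0.07018328271403576 -0.11125760412351056
base [ 0.52862517 -0.01985375  0.118     ] -0.042033752214569314 -0.005228545904098266
neck [ 0.51101481 -0.08698482  0.118     ] -0.05902090199716603 -0.0725200115263722
a1 base [0.61583713 0.04671688 0.1       ] 0.04455719952715338 0.06214788093068207
a2 base [ 0.61147834 -0.0198909   0.1       ] 0.04081620107511542 -0.004497455306366201
{'camera_matrix': array([[356.11047675,   0.        , 280.90639463],
       [  0.        , 356.11047675, 204.24538536],
       [  0.        ,   0.        ,   1.        ]]), 'k1': -0.015545206936241179, 'rvec': array([-2.83534309e+00,  1.32090163e-03, -3.23372599e-04]), 'tvec': array([-0.62570101, -0.03580615,  0.39108157])}
bottle_green [([127.0, 222.0, 182.0, 288.0], 0.72)]
bottle_amber_1 [([249.0, 100.0, 306.0, 158.0], 0.96), ([242.0, 186.0, 295.0, 269.0], 0.86), ([380.0, 216.0, 442.0, 281.0], 0.77), ([221.0, 366.0, 249.0, 386.0], 0.56)]
bar_middle [([4.0, 0.0, 78.0, 268.0], 0.69)]
pad_left [([307.0, 80.0, 393.0, 171.0], 0.75)]
```

View pics/3.png

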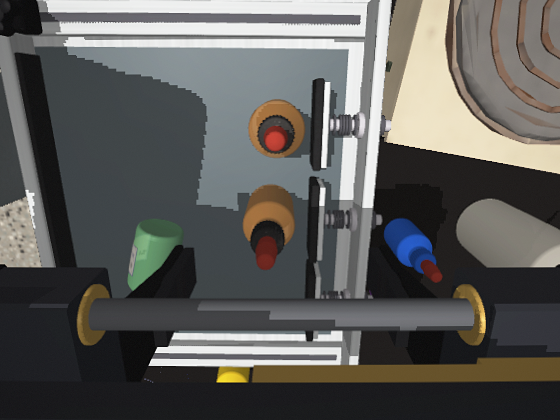

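Confirmed: the only green bottle lies at about (299,245) with its teat front-right, and the ambers stand before the left and mid pads. The wrist view shows the pads at columns 312–325. Next I cross-check the frame and plan the pre-grasp.

```bash
cat >> h.py <<'E'
def frame(f,jaw):
    f=np.array(f,float);f/=np.linalg.norm(f);z=np.array(jaw,float);z-=f*(z@f);z/=np.linalg.norm(z)
    return np.column_stack([np.cross(f,z),f,z])
def row(p,M,o=None):
    o=o or sensors.get_obs();M0=R.from_quat(o["orientation"]).as_matrix()
    d=M0.T@(np.array(p)-o["position"]);a=R.from_matrix(M0.T@M).as_rotvec(degrees=True)
    return np.round(d,4).tolist()+np.round(a,1).tolist(), np.linalg.norm(d),np.linalg.norm(a)
E
python3 - <<'E'
from h import *
c=cam("wrist");o=sensors.get_obs();M0=R.from_quat(o["orientation"]).as_matrix();print(M0)
print("cam in tool",M0.T@(-c[2].T@c[3]-o["position"]))
for n,uv,z in[("padL top far y",(320,80),.139),("padL near",(318,170),.139),("padM far",(315,178),.139),("padM near",(313,261),.139),("padLbot",(311,168),.109),("backrail x",(350,120),.144),("bar clampface top",(46,265),.135),("bar far",(27,55),.135),("a1",(268,158),.1),("a2",(258,235),.1),("Lrail in",(200,47),.1)]:
    print(n,onz("wrist",uv,z,c))
t=np.array([-.03,-.106,0]);t/=np.linalg.norm(t)
f=-t*.5+np.array([0,0,-.866]);jaw=np.cross(t,[0,0,1]);print("jaw",jaw)
B=np.array([.5286,-.020,.118])+.038*t
for s in (1,-1):
    M=frame(f,s*jaw)
    print("pre",row(B-.11*f,M,o))
E
```

```text
[[-4.26033522e-05  1.61155970e-05  9.99999999e-01]
 [-9.99999999e-01  4.37525745e-06 -4.26034227e-05]
 [-4.37594403e-06 -1.00000000e+00  1.61154106e-05]]
cam in tool [-0.08317424 -0.13631675  0.00065706]
padL top far y [0.6511658  0.09056766 0.139     ]
padL near [0.65164311 0.03090815 0.139     ]
padM far [0.64970121 0.02516737 0.139     ]
padM near [ 0.64999852 -0.03947381  0.139     ]
padLbot [0.64928705 0.02610138 0.109     ]
backrail x [0.67118172 0.06548429 0.144     ]
bar clampface top [ 0.44222229 -0.04504301  0.135     ]
bar far [0.45984324 0.10695425 0.135     ]
a1 [0.61531683 0.03242701 0.1       ]
a2 [ 0.60593371 -0.03425687  0.1       ]
Lrail in [0.56620138 0.11490981 0.1       ]
jaw [-0.96220605  0.27232247  0.        ]
pre ([0.1095, 0.0343, -0.1217, 42.6, -159.0, -5.9], np.float64(0.16728826969519112), np.float64(164.7413600399884))
pre ([0.1095, 0.0343, -0.1217, 4.1, 15.4, 29.8], np.float64(0.16728826969519112), np.float64(33.82197993742553))
```

```bash
python3 - <<'E'
from h import *
a=cv2.imread("pics/1a.png")[80:200,270:400];b=cv2.imread("pics/1b.png")[80:200,240:370]
cv2.imwrite("pics/5.png",cv2.resize(np.hstack([a,b]),None,fx=3,fy=3,interpolation=cv2.INTER_CUBIC))
p=np.array([.625,.083,.384]);print(proj("scene",p),proj("side",p))
E
```

```text
[[309.72515589  80.49975209]] [[296.65438867 120.90863972]]
```

View pics/5.png

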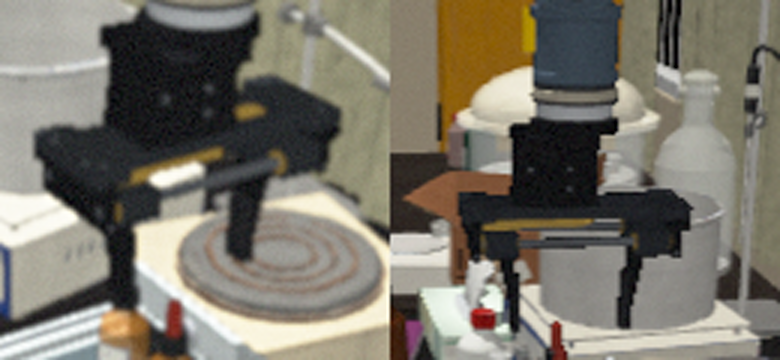

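The gripper is wide along the jaw direction, and no camera housing shows. Planning a grasp with the hand leaning 35°.

```bash
python3 - <<'E'
from h import *
t=np.array([-.03,-.106,0]);t/=np.linalg.norm(t);a=np.radians(35)
f=-t*np.sin(a)+np.array([0,0,-np.cos(a)]);jaw=-np.cross(t,[0,0,1]);M=frame(f,jaw)
B=np.array([.5286,-.020,.118])+.038*t;print(B)
P=B-.10*f
print(row(P+[0,0,.05],M));print(row(P,M))
E
```

```text
[ 0.51825175 -0.05656383  0.118     ]
([0.1118, -0.0023, -0.1223, 4.8, 15.3, 34.8], np.float64(0.16574782990097695), np.float64(38.298754553370756))
([0.1118, 0.0477, -0.1223, 4.8, 15.3, 34.8], np.float64(0.17244705116669024), np.float64(38.298754553370756))
```

Request:
{"fn": "apply_moves", "kwargs": {
  "moves": [
    [[0.112,-0.002,-0.122,4.8,15.3,34.8],[0.112,-0.002,-0.122,4.8,15.3,34.8],[0.112,-0.002,-0.122,4.8,15.3,34.8],[0.112,-0.002,-0.122,4.8,15.3,34.8],[0.112,-0.002,-0.122,4.8,15.3,34.8],[0.112,0.02,-0.122,4.8,15.3,34.8],[0.112,0.03,-0.122,4.8,15.3,34.8],[0.112,0.03,-0.122,4.8,15.3,34.8]]
  ],
  "jaw": -0.4
}}

```text
time_s: 1.85
position: [0.5024, -0.1115, 0.2165]
orientation: [-0.237, 0.667, -0.408, 0.576]
contact_force: [-0.6, -0.9, -0.9]
opening: 0.0608
```

```bash
python3 - <<'E'
from h import *
c=cam("wrist");im=camera("wrist");s=silhouettes("bottle_green","wrist")
sc=camera("scene");s2=silhouettes("bottle_green","scene")
for n,S in(("wrist",s),("scene",s2)):
    cc=c if n=="wrist" else cam("scene")
    r=S[0];ys,xs=np.nonzero(r["region"]);print(n,r["p"],r["bbox"],len(xs))
    P=np.array([onz(n,(u,v),.118,cc)[:2] for u,v in zip(xs,ys)]);m=P.mean(0);w,V=np.linalg.eigh(np.cov(P.T));d=V[:,1];d*=-np.sign(d[1]);pr=(P-m)@d
    print("dir",d,"m",m,"ends",m+d*pr.min(),m+d*pr.max())
cv2.imwrite("pics/6.png",im[...,::-1]);print(sensors.get_obs()["position"])
E
```

```text
wrist 0.95 [257.6, 166.9, 303.3, 298.4] 5101
dir [-0.27825564 -0.96050705] m [ 0.51829424 -0.05760637] ends [ 0.5309375  -0.01396327] [ 0.50318364 -0.10976647]
scene 0.75 [286.7, 234.4, 311.6, 268.6] 461
dir [-0.3119632  -0.95009419] m [ 0.51356306 -0.07221697] ends [ 0.52654299 -0.03268618] [ 0.49674196 -0.12344621]
[ 0.50352328 -0.11156893  0.21827043]
```

View pics/6.png

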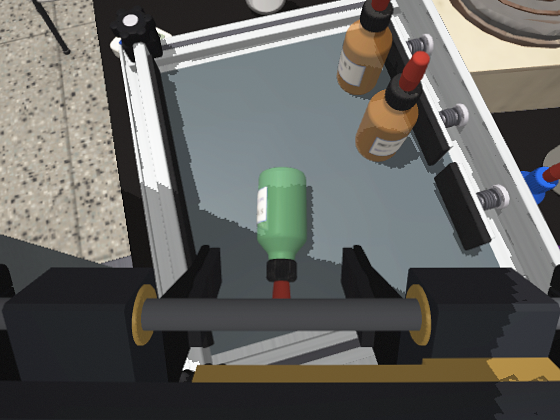

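Bottle centred between the fingers (column 282) and aligned; base edge at row 170, cap at rows 260–281. Checking the along-axis position and the rows to descend.

```bash
python3 - <<'E'
from h import *
for v,z in((170,.136),(170,.118),(262,.118),(281,.118)):print(v,z,onz("wrist",(282,v),z))
t=np.array([-.278,-.96,0]);t/=np.linalg.norm(t);a=np.radians(35)
f=-t*np.sin(a)+np.array([0,0,-np.cos(a)]);jaw=-np.cross(t,[0,0,1]);M=frame(f,jaw)
for b in([.529,-.018],[.5295,-.0215]):
    B=np.array([*b,.118])+.040*t
    for k in(.05,.014): print(row(B-k*f,M))
E
```

```text
170 0.136 [ 0.53006836 -0.02357954  0.136     ]
170 0.118 [ 0.53221657 -0.0162694   0.118     ]
262 0.118 [ 0.51250261 -0.08586431  0.118     ]
281 0.118 [ 0.50880012 -0.09893571  0.118     ]
([0.0108, 0.0648, -0.0014, 0.2, 0.4, 0.0], np.float64(0.06572986432673113), np.float64(0.443342650699877))
([0.0108, 0.1008, -0.0013, 0.2, 0.4, 0.0], np.float64(0.10140355811362162), np.float64(0.443342650699877))
([0.0135, 0.063, 0.0, 0.2, 0.4, 0.0], np.float64(0.06439010284362644), np.float64(0.443342650699877))
([0.0135, 0.099, 0.0002, 0.2, 0.4, 0.0], np.float64(0.09987621504876776), np.float64(0.443342650699877))
```

Request:
{"fn": "apply_moves", "kwargs": {
  "moves": [
    [[0.013,0.03,0,0,0,0],[0.013,0.055,0,0,0,0],[0.013,0.075,0,0,0,0],[0.013,0.088,0,0,0,0],[0.013,0.098,0,0,0,0],[0.013,0.098,0,0,0,0]]
  ]
}}

```text
time_s: 2.65
position: [0.5159, -0.0669, 0.1302]
orientation: [-0.238, 0.666, -0.409, 0.577]
contact_force: [-0.5, -0.1, -0.1]
opening: 0.0608
```

Request:
{"fn": "apply_moves", "kwargs": {
  "moves": [
    [[0,0,0,0,0,0],[0,0,0,0,0,0],[0,0,0,0,0,0],[0,0,0,0,0,0],[0,0,0,0,0,0],[0,0,0,0,0,0]]
  ],
  "jaw": 1
}}

```text
time_s: 3.25
position: [0.5161, -0.0673, 0.1305]
orientation: [-0.238, 0.666, -0.409, 0.577]
contact_force: [-1.0, -1.8, 2.1]
opening: 0.0361
```

```bash
python3 - <<'E'
from h import *
o=sensors.get_obs();M0=R.from_quat(o["orientation"]).as_matrix();f=M0[:,1];print(f,o["position"],o["position"]+f*.014)
# final orientation: bottle axis currently t (horizontal, perpendicular jaw) ; in tool coords
jaw=M0[:,2];t=np.cross([0,0,1],jaw);t*=-np.sign(t[1]);tt=M0.T@(t/np.linalg.norm(t));print("t tool",tt)
# final: jaw horizontal, bottle up, f horiz azimuth +x
best=None
for ja in([0,1,0],[0,-1,0]):
    z=np.array(ja,float);
    # build from pairs (tt->up),(tool z->ja)
    A=np.column_stack([tt,[0,0,1],np.cross(tt,[0,0,1])]);Bm=np.column_stack([[0,0,1],z,np.cross([0,0,1],z)])
    M=Bm@np.linalg.inv(A);print(ja,"f",M[:,1])
    if M[0,1]>0:
        P=np.array([.569,-.084,.139])-M[:,1]*.014
        print(row(o["position"]+[0,0,.12],M0),row(P+[0,0,.1],M,o),row(P,M,o));np.savez("fin.npz",M=M,P=P)
E
```

```text
[ 0.15548459  0.55206953 -0.81917261] [ 0.51605631 -0.06733571  0.13053065] [ 0.5182331  -0.05960674  0.11906224]
t tool [ 8.19172984e-01 -5.73546530e-01 -7.78552618e-18]
[0, 1, 0] f [ 8.19172984e-01 -4.46536153e-18 -5.73546530e-01]
([-0.0688, -0.0983, 0.0001, 0.0, 0.0, 0.0], np.float64(0.12000000000000002), np.float64(0.0)) ([-0.0628, -0.0982, 0.0445, 19.8, -112.3, -61.1], np.float64(0.12477945665250284), np.float64(129.37809137997655)) ([-0.0055, -0.0163, 0.0444, 19.8, -112.3, -61.1], np.float64(0.04764570321669885), np.float64(129.37809137997655))
[0, -1, 0] f [-8.19172984e-01  4.46536153e-18 -5.73546530e-01]
```

Request:
{"fn": "apply_moves", "kwargs": {
  "moves": [
    [[-0.023,-0.0328,0,0,0,0],[-0.046,-0.0655,0,0,0,0],[-0.069,-0.0983,0,0,0,0],[-0.092,-0.131,0,0,0,0],[-0.092,-0.131,0,0,0,0]]
  ]
}}

```text
time_s: 3.75
position: [0.5181, -0.0682, 0.2952]
orientation: [-0.238, 0.662, -0.412, 0.58]
contact_force: [0.8, -0.5, -1.3]
opening: 0.0358
```

```bash
python3 - <<'E'
from h import *
o=sensors.get_obs();F=np.load("fin.npz");print(o["position"],o["q"],o["opening"],o["contact_force"])
r,_,_=row(F["P"]+[-.04,0,.14],F["M"]);print(r)
E
```

```text
[ 0.51807273 -0.06815702  0.29521682] [-0.65318212  0.39256224  1.69258711  0.58010987  1.34184587 -0.60169017] 0.0358194768469236 [ 0.7830202  -0.54071552 -1.33897347]
[0.0173, -0.002, 0.0037, 19.5, -112.2, -60.5]
```

Request:
{"fn": "apply_moves", "kwargs": {
  "moves": [
    [[0.017,-0.002,0.004,19.5,-112.2,-60.5],[0.017,-0.002,0.004,19.5,-112.2,-60.5],[0.017,-0.002,0.004,19.5,-112.2,-60.5],[0.017,-0.002,0.004,19.5,-112.2,-60.5],[0.017,-0.002,0.004,19.5,-112.2,-60.5],[0.017,-0.002,0.004,19.5,-112.2,-60.5],[0.017,-0.002,0.004,19.5,-112.2,-60.5],[0.017,-0.002,0.004,19.5,-112.2,-60.5]]
  ]
}}

```text
time_s: 4.55
position: [0.5171, -0.0832, 0.2861]
orientation: [-0.526, 0.165, -0.431, 0.714]
contact_force: [0.1, 1.2, -1.4]
opening: 0.0358
```

```bash
python3 - <<'E'
from h import *
o=sensors.get_obs();F=np.load("fin.npz");print(o["position"],o["q"],o["opening"],o["contact_force"])
print(row(F["P"]+[-.04,0,.14],F["M"]))
E
```

```text
[ 0.517073   -0.08318102  0.28609947] [-0.53542378  0.21885558  1.93659417  0.47973888  0.67879239 -1.53962764] 0.035786017082975456 [ 0.14339523  1.18310932 -1.35314567]
([0.0011, -0.0007, 0.0002, 9.2, -52.3, -28.6], np.float64(0.0013214563344838366), np.float64(60.32655605732338))
```

Request:
{"fn": "apply_moves", "kwargs": {
  "moves": [
    [[0,0,0,9.2,-52.3,-28.6],[0,0,0,9.2,-52.3,-28.6],[0,0,0,9.2,-52.3,-28.6],[0,0,0,9.2,-52.3,-28.6],[0,0,0,9.2,-52.3,-28.6],[0,0,0,9.2,-52.3,-28.6],[0,0,0,9.2,-52.3,-28.6],[0,0,0,9.2,-52.3,-28.6]]
  ]
}}

```text
time_s: 5.35
position: [0.5321, -0.0677, 0.3338]
orientation: [-0.645, -0.228, -0.32, 0.656]
contact_force: [0.1, 0.4, -1.3]
opening: 0.0359
```

```bash
python3 - <<'E'
from h import *
o=sensors.get_obs();F=np.load("fin.npz");print(o["position"],o["q"],o["opening"],o["contact_force"])
for d in([0,0,.1],[0,0,.02],[0,0,0]):print(row(F["P"]+d,F["M"]))
a=camera("scene");b=camera("side");
cv2.imwrite("pics/7.png",cv2.resize(np.hstack([a[100:340,190:430],b[90:330,150:390]]),(800,400),interpolation=cv2.INTER_CUBIC)[...,::-1])
E
```

```text
[ 0.5321017  -0.06774157  0.33382866] [-0.50703203  0.12729328  2.0912609   1.07250785  0.365974   -2.85429123] 0.03593300718033886 [ 0.14673402  0.40189283 -1.30547202]
([-0.0421, 0.0795, -0.0188, 2.7, -7.0, -9.3], np.float64(0.09189713111851366), np.float64(11.971383044382154))
([-0.099, 0.1355, -0.0239, 2.7, -7.0, -9.3], np.float64(0.16950788600154287), np.float64(11.971383044382154))
([-0.1133, 0.1495, -0.0252, 2.7, -7.0, -9.3], np.float64(0.1892217841421456), np.float64(11.971383044382154))
```

View pics/7.png

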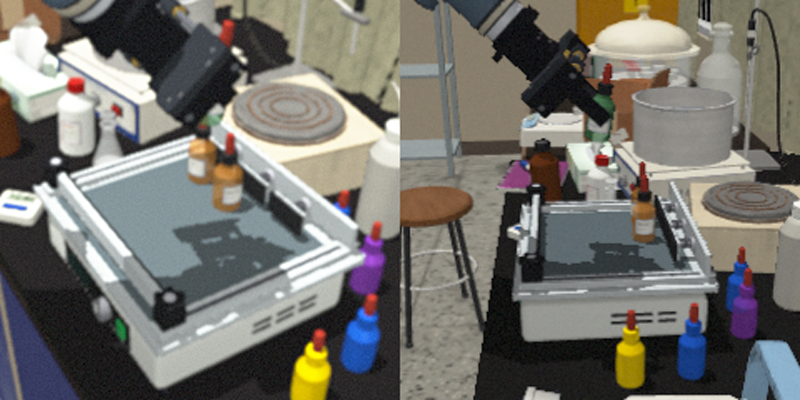

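The wrist joint q6 has run to its range end, so I need another wrist branch. I'll fit the kinematics from the logged poses to pick a feasible final azimuth.

```bash
cat > kin.py <<'E'
from h import *
from scipy.optimize import least_squares
Q=np.array([[-.178482169,.527415602,1.43270648,-3.6e-5,1.18141538,-.178492283],[-0.65318212,0.39256224,1.69258711,0.58010987,1.34184587,-0.60169017],[-0.53542378,0.21885558,1.93659417,0.47973888,0.67879239,-1.53962764],[-0.50703203,0.12729328,2.0912609,1.07250785,0.365974,-2.85429123]])
P=np.array([[.62497,3.66e-5,.247598],[.51807,-.068157,.295217],[.517073,-.083181,.286099],[.5321017,-.0677416,.3338287]])
C=np.array([[-1,0,0],[0,1,0],[0,0,-1.]])@np.array([[0,0,1],[-1,0,0],[0,-1,0.]])
def fk(q,k):
    r=lambda a,x:R.from_euler(a,x).as_matrix()
    z0,d,r0,L1,e,L2,L3=k
    A=r("z",q[0]);p=np.array([0,0,z0])+A@[r0,d,0]
    A=A@r("y",q[1]);p=p+A@[0,0,L1];A=A@r("y",q[2]);p=p+A@[e,0,L2]
    A=A@r("z",q[3])@r("y",q[4])@r("z",q[5]);return p+A@[0,0,L3],A@C
K=least_squares(lambda k:np.concatenate([fk(q,k)[0]-p for q,p in zip(Q,P)]+[1e-3*(np.array(k)-[.2,.11,0,.4,0,.4,.25])]),[.2,.11,0,.4,0,.4,.25]).x
lo=np.array([-3.08,-.75,.22,-1.43,0,-2.85]);hi=np.array([3.08,2.2,2.44,4.57,2.65,2.85])
def ik(p,M,seeds):
    best=[]
    for s in seeds:
        f=lambda q:(lambda a:np.concatenate([(a[0]-p)*5,(a[1]-M).ravel()]))(fk(q,K))
        r=least_squares(f,np.clip(s,lo+.02,hi-.02),bounds=(lo,hi))
        if r.cost<1e-4 and not any(np.abs(r.x-b).max()<.05 for b in best):best.append(r.x)
    return best
E
python3 - <<'E'
from kin import *
print("K",K.round(4));print(np.array([fk(q,K)[0]-p for q,p in zip(Q,P)]).round(4))
o=sensors.get_obs();print("ori err",np.abs(fk(o["q"],K)[1]-R.from_quat(o["orientation"]).as_matrix()).max(), o["q"].round(3))
F=np.load("fin.npz");rng=np.random.default_rng(0)
S=[np.array([a,.5,1.8,b,.6,c]) for a in(-.3,) for b in(-1,0,1,2,3.1,4) for c in(-2,-1,1,2)]
for az in(0,-.3,-.6,-.9):
    M=R.from_euler("z",az).as_matrix()@F["M"]
    for h in(.0,.1):
        B=np.array([.56,-.084,.139+h])
        for q in ik(B-.014*M[:,1],M,S):print(az,h,q.round(2))
E
```

```text
K [ 0.2741  0.111  -0.      0.588   0.114   0.3917  0.2805]
[[-0. -0.  0.]
 [ 0. -0. -0.]
 [-0. -0.  0.]
 [-0. -0. -0.]]
ori err 4.440892098500626e-16 [-0.505  0.125  2.09   1.075  0.367 -2.854]
0 0.0 [-0.6   0.75  2.33  2.51  0.91  1.62]
0 0.1 [-0.6   0.42  2.27  2.23  0.62  2.01]
-0.3 0.0 [-0.38  0.75  2.33  3.06  0.9   1.58]
-0.3 0.1 [-0.38  0.42  2.27  3.    0.51  1.64]
-0.6 0.0 [-0.17  0.73  2.24  3.64  0.8   1.47]
-0.6 0.1 [-0.17  0.45  2.18  3.9   0.52  1.14]
-0.9 0.0 [-0.01  0.72  2.09  4.27  0.78  1.2 ]
-0.9 0.1 [-0.01  0.49  2.04  4.57  0.7   0.8 ]
```

```bash
cat > sim.py <<'E'
from kin import *
def follow(q,wps,n=4,dq=None):
    """simulate slerp rows with local IK; wps list of (p,M); returns q and extremes"""
    out=[]
    for p,M in wps:
        for _ in range(n):
            p0,M0=fk(q,K);rv=R.from_matrix(M@M0.T).as_rotvec();d=p-p0
            s=min(1,np.radians(8.5)/max(np.linalg.norm(rv),1e-9),.05/max(np.linalg.norm(d),1e-9))
            Mt=R.from_rotvec(rv*s).as_matrix()@M0;pt=p0+d*s
            f=lambda x:(lambda a:np.concatenate([(a[0]-pt)*5,(a[1]-Mt).ravel(),1e-3*(x-q)]))(fk(x,K))
            q=least_squares(f,np.clip(q,lo+1e-3,hi-1e-3),bounds=(lo,hi)).x;out.append(q)
    return q,np.array(out)
E
python3 - <<'E'
from sim import *
F=np.load("fin.npz");o=sensors.get_obs();q0=o["q"]
M=R.from_euler("z",-.3).as_matrix()@F["M"];B=np.array([.55,-.084,.139+.16])
q1=ik(B-.014*M[:,1],M,[np.array([-.38,.42,2.27,3.0,.51,1.64])])[0];print(q1)
N=14
for bump in(0,.3,.5):
    s=np.linspace(0,1,N+1)[1:]
    qs=q0+(q1-q0)*s[:,None];qs[:,4]+=bump*np.sin(np.pi*s)
    w=[fk(q,K) for q in qs]
    ang=[np.degrees(np.linalg.norm(R.from_matrix(b[1]@a[1].T).as_rotvec())) for a,b in zip([fk(q0,K)]+w,w)]
    qe,tr=follow(q0,w,4);p=fk(qe,K)[0]
    tcp=np.array([fk(q,K)[0] for q in tr]);Mt=[fk(q,K)[1] for q in tr]
    tt=F["M"].T@[0,0,1];teat=np.array([a+.014*b[:,1]+.069*(b@tt) for a,b in zip(tcp,Mt)]);base=np.array([a+.014*b[:,1]-.042*(b@tt) for a,b in zip(tcp,Mt)])
    print(bump,np.round(ang,0),"end",qe.round(2),"q5min",tr[:,4].min(),"q rng",tr.min(0).round(2),tr.max(0).round(2),"z",tcp[:,2].min(),teat[:,2].min(),base[:,2].min(),"x",tcp[:,0].max(),teat[:,0].max(),teat[:,1].min(),teat[:,1].max())
E
```

```text
[-0.39422453  0.24580238  2.21775996  2.86870628  0.29001717  1.77866185]
0 [26. 26. 26. 26. 26. 26. 26. 26. 26. 26. 26. 26. 26. 26.] end [-0.39  0.25  2.22  2.87  0.29  1.78] q5min 0.29001717602568744 q rng [-0.5   0.13  2.09  1.11  0.29 -2.74] [-0.39  0.25  2.22  2.87  0.37  1.78] z 0.3070296508034842 0.3068567581693156 0.2569999994196236 x 0.5586523402710359 0.559349885709292 -0.10902904907768207 -0.0043042984125143055
0.3 [26. 26. 26. 26. 26. 26. 25. 26. 26. 26. 26. 26. 26. 26.] end [-0.39  0.25  2.22  2.87  0.29  1.78] q5min 0.2900171882580303 q rng [-0.5   0.13  2.09  1.1   0.29 -2.73] [-0.39  0.25  2.22  2.87  0.63  1.78] z 0.30702964936082083 0.3407050442955757 0.2569999980694319 x 0.5869210444910897 0.5706748397066974 -0.08399999594174214 0.03349046211265455
0.5 [27. 26. 26. 26. 25. 25. 25. 25. 25. 25. 26. 26. 27. 27.] end [-0.39  0.25  2.22  2.87  0.29  1.78] q5min 0.2900172077368956 q rng [-0.5   0.13  2.09  1.1   0.29 -2.73] [-0.39  0.25  2.22  2.87  0.83  1.78] z 0.30702964719380643 0.3617080878795894 0.2569999960457636 x 0.5961677558970324 0.5763777796833953 -0.08399999190628306 0.06307078321640217
```

```bash
cat > plan.py <<'E'
from sim import *
import sys
F=np.load("fin.npz");q0=sensors.get_obs()["q"]
M=R.from_euler("z",-.3).as_matrix()@F["M"];B=np.array([.55,-.084,.139+.16])
q1=ik(B-.014*M[:,1],M,[np.array([-.38,.42,2.27,3.0,.51,1.64])])[0]
N=int(sys.argv[1]);b=.25
s=np.linspace(0,1,N+1);qs=q0+(q1-q0)*s[:,None];qs[:,4]+=b*np.sin(np.pi*s)
w=[fk(q,K) for q in qs]
for c in range(0,N,3):
    p0,M0=w[c]
    for p,Mx in w[c+1:c+4]: print(np.round(M0.T@(p-p0),3).tolist()+np.round(R.from_matrix(M0.T@Mx).as_rotvec(degrees=True),1).tolist())
    print()
E
python3 plan.py 18
```

```text
[0.001, 0.002, 0.017, 3.2, 20.1, -0.2]
[0.004, 0.003, 0.034, 6.5, 40.1, 0.1]
[0.009, 0.003, 0.048, 9.8, 60.0, 1.1]

[-0.007, 0.002, 0.012, 2.6, 19.9, 1.3]
[-0.011, 0.003, 0.023, 5.0, 39.8, 2.9]
[-0.013, 0.004, 0.033, 7.0, 59.6, 4.8]

[-0.007, 0.002, 0.006, 1.7, 19.8, 1.7]
[-0.01, 0.003, 0.012, 3.3, 39.6, 3.5]
[-0.01, 0.003, 0.02, 4.8, 59.4, 5.3]

[-0.004, 0.001, 0.007, 1.4, 19.8, 1.9]
[-0.005, 0.001, 0.016, 2.9, 39.6, 3.9]
[-0.004, 0.001, 0.027, 4.4, 59.4, 6.3]

[-0.008, 0.0, 0.01, 1.2, 19.9, 2.7]
[-0.015, -0.001, 0.023, 2.1, 39.7, 5.7]
[-0.02, -0.002, 0.039, 2.7, 59.6, 9.2]

[-0.017, -0.0, 0.006, -0.2, 20.0, 3.5]
[-0.034, -0.002, 0.016, -1.0, 40.0, 7.1]
[-0.05, -0.004, 0.027, -2.6, 60.0, 10.8]
```

Request:
{"fn": "apply_moves", "kwargs": {
  "moves": [
    [[0.001,0.002,0.017,3.2,20.1,-0.2],[0.001,0.002,0.017,3.2,20.1,-0.2],[0.001,0.002,0.017,3.2,20.1,-0.2],[0.004,0.003,0.034,6.5,40.1,0.1],[0.004,0.003,0.034,6.5,40.1,0.1],[0.009,0.003,0.048,9.8,60,1.1],[0.009,0.003,0.048,9.8,60,1.1],[0.009,0.003,0.048,9.8,60,1.1]]
  ]
}}

```text
time_s: 6.25
position: [0.5463, -0.0208, 0.3418]
orientation: [-0.343, 0.112, -0.574, 0.735]
contact_force: [0.3, 1.4, -1.5]
opening: 0.0361
```

```bash
python3 - <<'E'
from h import *
o=sensors.get_obs();print(o["q"],o["position"],o["opening"],o["time_s"])
E
python3 plan.py 15
```

```text
[-0.4887569   0.14607912  2.11228202  1.37479698  0.48040528 -2.079437  ] [ 0.54626154 -0.02078877  0.34181061] 0.036058259868230275 6.25
[-0.009, 0.002, 0.013, 2.8, 19.9, 1.7]
[-0.016, 0.003, 0.026, 5.3, 39.7, 3.9]
[-0.019, 0.003, 0.039, 7.5, 59.4, 6.6]

[-0.01, 0.001, 0.006, 1.6, 19.7, 2.5]
[-0.017, 0.002, 0.013, 3.0, 39.3, 4.9]
[-0.019, 0.003, 0.022, 4.2, 58.9, 7.3]

[-0.006, 0.001, 0.006, 1.2, 19.6, 2.3]
[-0.01, 0.001, 0.016, 2.6, 39.2, 4.7]
[-0.009, 0.0, 0.028, 4.0, 58.8, 7.4]

[-0.01, -0.0, 0.011, 1.3, 19.7, 3.1]
[-0.019, -0.001, 0.026, 2.4, 39.4, 6.6]
[-0.025, -0.004, 0.045, 3.3, 59.2, 10.8]

[-0.021, -0.001, 0.008, -0.0, 19.9, 4.3]
[-0.041, -0.003, 0.019, -0.8, 39.8, 8.9]
[-0.06, -0.007, 0.034, -2.4, 59.7, 13.6]
```

Tracking the intended branch. Continuing.

Request:
{"fn": "apply_moves", "kwargs": {
  "moves": [
    [[-0.009,0.002,0.013,2.8,19.9,1.7],[-0.009,0.002,0.013,2.8,19.9,1.7],[-0.016,0.003,0.026,5.3,39.7,3.9],[-0.016,0.003,0.026,5.3,39.7,3.9],[-0.016,0.003,0.026,5.3,39.7,3.9],[-0.019,0.003,0.039,7.5,59.4,6.6],[-0.019,0.003,0.039,7.5,59.4,6.6],[-0.019,0.003,0.039,7.5,59.4,6.6]]
  ]
}}

```text
time_s: 7.05
position: [0.5638, 0.0111, 0.363]
orientation: [-0.04, -0.445, 0.633, -0.632]
contact_force: [-0.6, 0.6, -1.2]
opening: 0.0359
```

Request:
{"fn": "apply_moves", "kwargs": {
  "moves": [
    [[-0.01,0.001,0.006,1.6,19.7,2.5],[-0.01,0.001,0.006,1.6,19.7,2.5],[-0.017,0.002,0.013,3.0,39.3,4.9],[-0.017,0.002,0.013,3.0,39.3,4.9],[-0.017,0.002,0.013,3.0,39.3,4.9],[-0.019,0.003,0.022,4.2,58.9,7.3],[-0.019,0.003,0.022,4.2,58.9,7.3],[-0.019,0.003,0.022,4.2,58.9,7.3]]
  ]
}}

```text
time_s: 7.85
position: [0.5809, 0.0123, 0.385]
orientation: [0.395, 0.672, -0.508, 0.366]
contact_force: [0.4, -0.2, -1.5]
opening: 0.0358
```

```bash
python3 - <<'E'
from h import *
o=sensors.get_obs();print(o["q"],o["position"],o["opening"],o["time_s"])
E
python3 plan.py 9
```

```text
[-0.45251603  0.19033347  2.15778204  1.97631325  0.64065619 -0.53974   ] [0.58091231 0.01228709 0.38496165] 0.03581153694039334 7.85
[-0.014, 0.0, -0.005, -1.3, 19.5, 3.5]
[-0.028, -0.0, -0.005, -2.8, 38.9, 6.8]
[-0.038, -0.001, 0.0, -4.0, 58.1, 9.7]

[-0.012, -0.0, 0.003, -0.3, 19.2, 3.2]
[-0.025, -0.002, 0.016, 0.2, 38.5, 7.1]
[-0.035, -0.005, 0.039, 1.4, 58.0, 12.1]

[-0.031, -0.002, 0.011, 0.3, 19.6, 6.5]
[-0.063, -0.009, 0.029, -0.3, 39.3, 14.0]
[-0.093, -0.02, 0.055, -2.1, 59.0, 22.3]
```

```bash
sed -i 's/b=.25/b=0/' plan.py; python3 plan.py 9
```

```text
[-0.0, 0.001, 0.014, 3.1, 19.6, 1.4]
[0.001, 0.0, 0.029, 6.0, 39.3, 3.4]
[0.006, -0.001, 0.043, 8.5, 59.0, 6.1]

[-0.008, 0.0, 0.012, 1.7, 19.8, 2.8]
[-0.015, -0.001, 0.026, 2.8, 39.7, 5.9]
[-0.019, -0.003, 0.041, 3.3, 59.6, 9.4]

[-0.015, -0.0, 0.006, -0.2, 20.0, 3.1]
[-0.03, -0.001, 0.014, -1.1, 40.0, 6.3]
[-0.043, -0.003, 0.023, -2.6, 59.9, 9.4]
```

Request:
{"fn": "apply_moves", "kwargs": {
  "moves": [
    [[0,0.001,0.014,3.1,19.6,1.4],[0,0.001,0.014,3.1,19.6,1.4],[0.001,0,0.029,6.0,39.3,3.4],[0.001,0,0.029,6.0,39.3,3.4],[0.001,0,0.029,6.0,39.3,3.4],[0.006,-0.001,0.043,8.5,59,6.1],[0.006,-0.001,0.043,8.5,59,6.1],[0.006,-0.001,0.043,8.5,59,6.1]]
  ]
}}

```text
time_s: 8.65
position: [0.5809, -0.0291, 0.3695]
orientation: [0.652, 0.706, -0.275, -0.018]
contact_force: [-0.1, 0.2, -1.5]
opening: 0.0361
```

Request:
{"fn": "apply_moves", "kwargs": {
  "moves": [
    [[-0.008,0,0.012,1.7,19.8,2.8],[-0.008,0,0.012,1.7,19.8,2.8],[-0.015,-0.001,0.026,2.8,39.7,5.9],[-0.015,-0.001,0.026,2.8,39.7,5.9],[-0.015,-0.001,0.026,2.8,39.7,5.9],[-0.019,-0.003,0.041,3.3,59.6,9.4],[-0.019,-0.003,0.041,3.3,59.6,9.4],[-0.019,-0.003,0.041,3.3,59.6,9.4]]
  ]
}}

```text
time_s: 9.45
position: [0.5645, -0.0619, 0.3412]
orientation: [0.756, 0.541, 0.064, -0.363]
contact_force: [0.6, 0.6, -2.4]
opening: 0.0359
```

```bash
python3 - <<'E'
from h import *
o=sensors.get_obs();print(o["q"],o["position"],o["opening"],o["time_s"])
E
python3 plan.py 3
```

```text
[-0.41271984  0.2293266   2.20108906  2.57985279  0.40441103  1.00054703] [ 0.56454534 -0.06185205  0.34120621] 0.03594469364434069 9.45
[-0.014, -0.0, 0.005, -0.2, 19.9, 3.0]
[-0.028, -0.001, 0.012, -1.1, 39.8, 6.0]
[-0.042, -0.003, 0.021, -2.7, 59.8, 9.0]
```

Request:
{"fn": "apply_moves", "kwargs": {
  "moves": [
    [[-0.014,0,0.005,-0.2,19.9,3],[-0.014,0,0.005,-0.2,19.9,3],[-0.028,-0.001,0.012,-1.1,39.8,6],[-0.028,-0.001,0.012,-1.1,39.8,6],[-0.028,-0.001,0.012,-1.1,39.8,6],[-0.042,-0.003,0.021,-2.7,59.8,9],[-0.042,-0.003,0.021,-2.7,59.8,9],[-0.042,-0.003,0.021,-2.7,59.8,9]]
  ]
}}

```text
time_s: 10.25
position: [0.5381, -0.0809, 0.3057]
orientation: [0.669, 0.227, 0.416, -0.572]
contact_force: [-0.4, 0.2, -0.8]
opening: 0.0359
```

```bash
python3 - <<'E'
from kin import *
o=sensors.get_obs();print(o["q"].round(3),o["position"],o["opening"],o["time_s"])
F=np.load("fin.npz");M=R.from_euler("z",-.3).as_matrix()@F["M"];T=np.array([.557,-.086,.139])-.014*M[:,1]
np.savez("fin2.npz",M=M,P=T)
for h in(.1,.05,.02,.004):print(row(T+[0,0,h],M), [q.round(2) for q in ik(T+[0,0,h],M,[o["q"]])])
a=camera("scene");b=camera("side")
cv2.imwrite("pics/8.png",cv2.resize(np.hstack([a[100:340,190:430],b[90:330,150:390]]),(800,400),interpolation=cv2.INTER_CUBIC)[...,::-1])
E
```

```text
[-0.394  0.247  2.219  2.874  0.288  1.776] [ 0.53807411 -0.08086976  0.30571514] 0.035853938004002536 10.25
([-0.0433, 0.0405, 0.0007, 0.1, -0.1, -0.2], np.float64(0.05924975784383033), np.float64(0.26020720865226066)) [array([-0.39,  0.42,  2.27,  2.99,  0.52,  1.65])]
([-0.0841, 0.0693, 0.0006, 0.1, -0.1, -0.2], np.float64(0.10899120417261358), np.float64(0.26020720865226066)) [array([-0.39,  0.58,  2.31,  3.03,  0.72,  1.6 ])]
([-0.1086, 0.0866, 0.0006, 0.1, -0.1, -0.2], np.float64(0.13892520238049907), np.float64(0.26020720865226066)) [array([-0.39,  0.68,  2.33,  3.04,  0.83,  1.59])]
([-0.1217, 0.0958, 0.0006, 0.1, -0.1, -0.2], np.float64(0.15490044372707473), np.float64(0.26020720865226066)) [array([-0.39,  0.73,  2.34,  3.05,  0.89,  1.58])]
```

View pics/8.png

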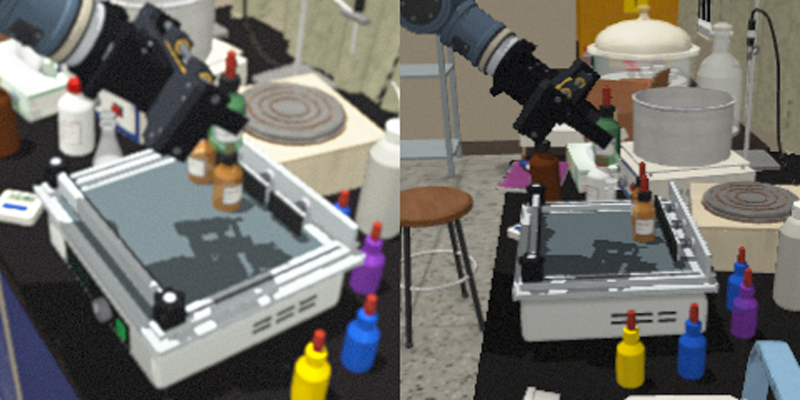

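Bottle hangs upright above its place (crop 1 at (228,105), crop 2 at (605,130)). Lowering.

Request:
{"fn": "apply_moves", "kwargs": {
  "moves": [
    [[-0.022,0.02,0,0,0,0],[-0.043,0.04,0,0,0,0],[-0.064,0.055,0,0,0,0],[-0.084,0.069,0,0,0,0],[-0.096,0.078,0,0,0,0],[-0.109,0.087,0,0,-0.1,-0.2],[-0.113,0.09,0,0,-0.1,-0.2],[-0.113,0.09,0,0,-0.1,-0.2]]
  ]
}}

```text
time_s: 11.15
position: [0.5466, -0.0838, 0.161]
orientation: [0.67, 0.23, 0.415, -0.571]
contact_force: [1.1, -0.4, -0.9]
opening: 0.036
```

```bash
python3 - <<'E'
from h import *
o=sensors.get_obs();F=np.load("fin2.npz");print(o["position"],F["P"],o["contact_force"],o["opening"])
for h in(.006,0,-.006):print(row(F["P"]+[0,0,h],F["M"]))
# base height estimate: silhouettes
for n in("side","scene"):
    camera(n);r=silhouettes("bottle_green",n)
    for x in r[:1]:
        ys,xs=np.nonzero(x["region"]);print(n,x["p"],np.round(x["bbox"]),"pred base/top",proj(n,[[.557,-.086,.1],[.557,-.086,.115],[.557,-.086,.224]]).round(1).tolist())
E
```

```text
[ 0.54662475 -0.08379388  0.16099292] [ 0.5460438  -0.08261085  0.14702965] [ 1.14668796 -0.41861292 -0.9067446 ] 0.03599246940972718
([-0.007, 0.0038, 0.001, 0.1, 0.3, -0.0], np.float64(0.00807160161824559), np.float64(0.2649870039731728))
([-0.012, 0.0073, 0.001, 0.1, 0.3, -0.0], np.float64(0.014025334224854798), np.float64(0.2649870039731728))
([-0.0169, 0.0107, 0.001, 0.1, 0.3, -0.0], np.float64(0.020006730056511036), np.float64(0.2649870039731728))
side 0.61 [270. 205. 287. 247.] pred base/top [[277.3, 246.5], [277.3, 241.1], [277.3, 199.9]]
scene 0.88 [316. 201. 336. 254.] pred base/top [[324.0, 252.6], [324.4, 246.9], [327.7, 200.9]]
```

Request:
{"fn": "apply_moves", "kwargs": {
  "moves": [
    [[-0.002,0.001,0,0,0,0],[-0.003,0.002,0,0,0,0],[-0.003,0.002,0,0,0,0]]
  ]
}}

```text
time_s: 11.65
position: [0.547, -0.0838, 0.1598]
orientation: [0.67, 0.232, 0.417, -0.57]
contact_force: [0.3, -0.3, -0.9]
opening: 0.0359
```

Request:
{"fn": "apply_moves", "kwargs": {
  "moves": [
    [[-0.002,0.001,0,0,0,0],[-0.003,0.002,0,0,0,0],[-0.003,0.002,0,0,0,0]]
  ]
}}

```text
time_s: 11.95
position: [0.547, -0.0838, 0.1559]
orientation: [0.67, 0.231, 0.416, -0.57]
contact_force: [0.7, 1.1, -0.1]
opening: 0.0359
```

Request:
{"fn": "apply_moves", "kwargs": {
  "moves": [
    [[-0.002,0.001,0,0,0,0],[-0.003,0.002,0,0,0,0],[-0.003,0.002,0,0,0,0]]
  ]
}}

```text
time_s: 12.25
position: [0.5468, -0.0838, 0.1519]
orientation: [0.67, 0.231, 0.416, -0.57]
contact_force: [-0.1, 0.1, -1.2]
opening: 0.0361
```

Request:
{"fn": "apply_moves", "kwargs": {
  "moves": [
    [[-0.001,0.001,0,0,0,0],[-0.002,0.001,0,0,0,0],[-0.002,0.001,0,0,0,0]]
  ]
}}

```text
time_s: 12.55
position: [0.5464, -0.0837, 0.1495]
orientation: [0.67, 0.231, 0.416, -0.57]
contact_force: [0.1, 0.4, -1.3]
opening: 0.0357
```

Request:
{"fn": "apply_moves", "kwargs": {
  "moves": [
    [[-0.001,0.001,0,0,0,0],[-0.002,0.001,0,0,0,0],[-0.002,0.001,0,0,0,0]]
  ]
}}

```text
time_s: 12.85
position: [0.5469, -0.0838, 0.1489]
orientation: [0.669, 0.233, 0.418, -0.569]
contact_force: [-0.8, 0.2, 5.7]
opening: 0.036
```

Request:
{"fn": "apply_moves", "kwargs": {
  "moves": [
    [[-0.001,0.001,0,0,0,0],[-0.0015,0.001,0,0,0,0],[-0.0015,0.001,0,0,0,0]]
  ]
}}

```text
time_s: 13.15
position: [0.5475, -0.084, 0.1488]
orientation: [0.669, 0.235, 0.419, -0.568]
contact_force: [-2.2, 0.6, 6.6]
opening: 0.036
```

Request:
{"fn": "apply_moves", "kwargs": {
  "moves": [
    [[0.0005,-0.0003,0,0,0,0],[0.0005,-0.0003,0,0,0,0],[0.0005,-0.0003,0,0,0,0]]
  ]
}}

```text
time_s: 13.45
position: [0.5475, -0.084, 0.1491]
orientation: [0.669, 0.234, 0.419, -0.568]
contact_force: [0.5, -1.1, -0.4]
opening: 0.0359
```

Request:
{"fn": "apply_moves", "kwargs": {
  "moves": [
    [[0,0,0,0,0,0],[0,0,0,0,0,0],[0,0,0,0,0,0],[0,0,0,0,0,0],[0,0,0,0,0,0]]
  ],
  "jaw": -0.25
}}

```text
time_s: 13.95
position: [0.5475, -0.084, 0.1491]
orientation: [0.669, 0.234, 0.419, -0.568]
contact_force: [0.5, -0.7, 0.3]
opening: 0.054
```

```bash
python3 - <<'E'
from h import *
o=sensors.get_obs();print(o["position"],o["opening"],o["contact_force"],o["q"].round(2))
c=cam("wrist");im=camera("wrist");cv2.imwrite("pics/9.png",im[...,::-1])
for r in silhouettes("bottle_green","wrist")[:2]:print(r["p"],np.round(r["bbox"]))
E
```

```text
[ 0.54754422 -0.08398352  0.1490905 ] 0.05395689923047005 [ 0.50604411 -0.74402441  0.29193908] [-0.39  0.75  2.34  3.05  0.92  1.57]
0.85 [239. 183. 319. 365.]
```

View pics/9.png

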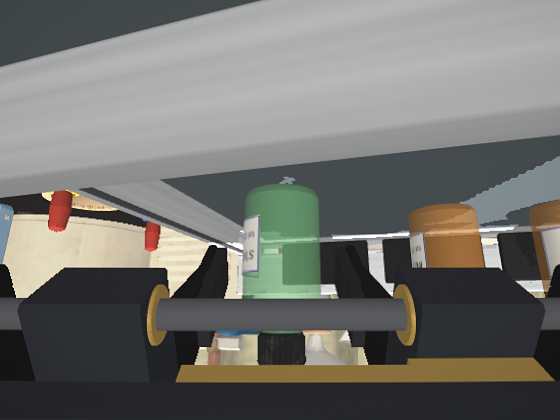

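Green bottle stands free between the opened fingers (columns 245–320). Backing out, and planning the way to the bar.

Request:
{"fn": "apply_moves", "kwargs": {
  "moves": [
    [[0,-0.02,0,0,0,0],[0,-0.045,0,0,0,0],[0,-0.07,0,0,0,0],[-0.01,-0.09,0,0,0,0],[0.01,-0.11,0,0,0,0],[0.04,-0.13,0,0,0,0],[0.07,-0.15,0,0,0,0],[0.07,-0.15,0,0,0,0]]
  ]
}}

```text
time_s: 14.85
position: [0.4665, -0.0584, 0.2967]
orientation: [0.668, 0.238, 0.422, -0.565]
contact_force: [-0.6, -0.7, 1.0]
opening: 0.0545
```

```bash
cat > p2.py <<'E'
from sim import *
O=np.array([.569,-.012])
def pushM(b,s): return frame([np.sin(b),0,-np.cos(b)],[0,s,0])
if __name__=="__main__":
    o=sensors.get_obs();print(o["q"].round(3),o["position"],o["opening"],o["time_s"])
    S=[np.array([a,.5,1.8,b,1,c]) for a in(-.3,) for b in(-.7,0,.7) for c in(-2,-1,1,2)]
    for b in(25,35,45):
        for s in(1,-1):
            M=pushM(np.radians(b),s);f=M[:,1]
            for n,tip in(("pre",[.41,-.012,.17]),("start",[.438,-.012,.122]),("end",[.612,-.012,.122])):
                for q in ik(np.array(tip)-.025*f,M,S):print(b,s,n,q.round(2))
E
python3 p2.py
```

```text
[-0.427  0.212  2.415  2.914  0.476  1.698] [ 0.46649747 -0.05839512  0.29670222] 0.05451556096326104 14.85
25 1 pre [-0.45  0.26  2.33  0.88  0.23 -2.85]
25 1 start [-0.41  0.44  2.33  1.76  0.17  2.58]
25 1 end [-0.26  0.55  1.9   0.39  0.28 -2.18]
25 -1 pre [-0.45  0.27  2.34  0.92  0.23  0.25]
25 -1 start [-0.41  0.44  2.33  1.76  0.17 -0.57]
25 -1 end [-0.26  0.55  1.9   0.39  0.28  0.96]
35 1 end [-0.28  0.58  2.03  1.9   0.17  2.58]
35 -1 end [-0.28  0.58  2.03  1.9   0.17 -0.57]
45 1 end [-0.31  0.64  2.15  2.63  0.46  1.81]
45 -1 end [-0.31  0.64  2.15  2.63  0.46 -1.33]
```

```bash
cat > p3.py <<'E'
from p2 import *
S=[np.array([-.3,.5,1.8,b,.5,c]) for b in(-.7,0,.7) for c in(0,1,2)]
o=sensors.get_obs();q0=o["q"]
for b,tip in((0,[.405,-.012,.2]),(0,[.415,-.012,.12]),(0,[.43,-.012,.12]),(5,[.48,-.012,.12]),(10,[.52,-.012,.12]),(15,[.56,-.012,.12]),(20,[.59,-.012,.12]),(22,[.612,-.012,.12])):
    M=pushM(np.radians(b),-1)
    for q in ik(np.array(tip)-.025*M[:,1],M,S):print(b,tip,q.round(2))
M=pushM(0,-1);q1=ik(np.array([.405,-.012,.2])-.025*M[:,1],M,S)[0]
for bump in(0,.3,.5):
    s=np.linspace(0,1,13);qs=q0+(q1-q0)*s[:,None];qs[:,4]+=bump*np.sin(np.pi*s)
    w=[fk(q,K) for q in qs];tip=np.array([p+.025*m[:,1] for p,m in w])
    ang=[np.degrees(np.linalg.norm(R.from_matrix(b[1]@a[1].T).as_rotvec())) for a,b in zip(w,w[1:])]
    print(bump,np.round(ang),tip.round(2).tolist())
E
python3 p3.py
```

```text
0 [0.405, -0.012, 0.2] [-0.31  0.27  1.98  0.    0.89  1.26]
0 [0.415, -0.012, 0.12] [-0.3   0.44  2.04  0.    0.66  1.27]
0 [0.43, -0.012, 0.12] [-0.29  0.46  2.01  0.    0.68  1.28]
5 [0.48, -0.012, 0.12] [-0.27  0.48  1.95  0.04  0.63  1.27]
10 [0.52, -0.012, 0.12] [-0.27  0.5   1.92  0.09  0.55  1.24]
15 [0.56, -0.012, 0.12] [-0.26  0.52  1.89  0.14  0.48  1.19]
20 [0.59, -0.012, 0.12] [-0.26  0.54  1.89  0.23  0.38  1.11]
22 [0.612, -0.012, 0.12] [-0.25  0.56  1.86  0.26  0.36  1.09]
0 [17. 17. 17. 17. 17. 16. 16. 16. 16. 16. 16. 16.] [[0.49, -0.06, 0.28], [0.52, -0.03, 0.3], [0.54, 0.0, 0.3], [0.55, 0.04, 0.31], [0.55, 0.07, 0.3], [0.54, 0.1, 0.29], [0.52, 0.12, 0.28], [0.5, 0.13, 0.26], [0.48, 0.13, 0.24], [0.45, 0.11, 0.22], [0.43, 0.08, 0.21], [0.41, 0.04, 0.2], [0.4, -0.01, 0.2]]
0.3 [18. 18. 18. 17. 17. 16. 16. 16. 16. 16. 16. 16.] [[0.49, -0.06, 0.28], [0.53, -0.03, 0.32], [0.55, 0.02, 0.34], [0.56, 0.08, 0.36], [0.55, 0.13, 0.36], [0.53, 0.17, 0.35], [0.5, 0.2, 0.32], [0.46, 0.2, 0.3], [0.43, 0.19, 0.26], [0.41, 0.16, 0.23], [0.39, 0.11, 0.21], [0.39, 0.05, 0.2], [0.4, -0.01, 0.2]]
0.5 [20. 19. 18. 18. 17. 16. 16. 16. 16. 16. 17. 17.] [[0.49, -0.06, 0.28], [0.53, -0.02, 0.33], [0.56, 0.03, 0.37], [0.57, 0.1, 0.39], [0.55, 0.16, 0.4], [0.51, 0.21, 0.39], [0.47, 0.24, 0.36], [0.43, 0.24, 0.33], [0.4, 0.22, 0.29], [0.38, 0.18, 0.25], [0.37, 0.12, 0.22], [0.38, 0.06, 0.2], [0.4, -0.01, 0.2]]
```

```bash
cat >> p3.py <<'E'
print()
s=np.linspace(0,1,13);qs=q0+(q1-q0)*s[:,None];w=[fk(q,K) for q in qs]
for c in range(0,12,4):
    p0,M0=w[c]
    for p,Mx in w[c+1:c+5]: print(np.round(M0.T@(p-p0),3).tolist()+np.round(R.from_matrix(M0.T@Mx).as_rotvec(degrees=True),1).tolist())
    print()
E
python3 p3.py | sed '1,/^$/d'
```

```text
[0.02, 0.008, 0.036, 6.9, -14.9, -3.0]
[0.032, 0.011, 0.073, 13.8, -29.8, -6.2]
[0.034, 0.01, 0.108, 20.6, -44.6, -9.3]
[0.027, 0.005, 0.138, 27.6, -59.4, -12.4]

[0.013, 0.006, 0.025, 7.0, -14.6, -3.0]
[0.016, 0.007, 0.051, 14.3, -29.1, -5.8]
[0.009, 0.003, 0.075, 21.9, -43.4, -8.4]
[-0.009, -0.006, 0.095, 29.8, -57.4, -10.7]

[-0.001, -0.003, 0.031, 8.5, -13.5, -2.6]
[-0.012, -0.013, 0.064, 17.5, -26.5, -5.3]
[-0.033, -0.031, 0.095, 27.1, -38.9, -7.9]
[-0.064, -0.056, 0.12, 37.3, -50.6, -10.4]
```

Request:
{"fn": "apply_moves", "kwargs": {
  "moves": [
    [[0.02,0.008,0.036,6.9,-14.9,-3.0],[0.02,0.008,0.036,6.9,-14.9,-3.0],[0.032,0.011,0.073,13.8,-29.8,-6.2],[0.032,0.011,0.073,13.8,-29.8,-6.2],[0.034,0.01,0.108,20.6,-44.6,-9.3],[0.034,0.01,0.108,20.6,-44.6,-9.3],[0.027,0.005,0.138,27.6,-59.4,-12.4],[0.027,0.005,0.138,27.6,-59.4,-12.4]]
  ],
  "jaw": 1
}}

```text
time_s: 15.65
position: [0.524, 0.0714, 0.3137]
orientation: [0.608, 0.642, 0.025, -0.465]
contact_force: [0.5, -1.0, -0.6]
opening: 0.0028
```

Request:
{"fn": "apply_moves", "kwargs": {
  "moves": [
    [[0.013,0.006,0.025,7.0,-14.6,-3.0],[0.013,0.006,0.025,7.0,-14.6,-3.0],[0.016,0.007,0.051,14.3,-29.1,-5.8],[0.016,0.007,0.051,14.3,-29.1,-5.8],[0.009,0.003,0.075,21.9,-43.4,-8.4],[0.009,0.003,0.075,21.9,-43.4,-8.4],[-0.009,-0.006,0.095,29.8,-57.4,-10.7],[-0.009,-0.006,0.095,29.8,-57.4,-10.7]]
  ]
}}

```text
time_s: 16.45
position: [0.4599, 0.1208, 0.2544]
orientation: [0.348, 0.821, -0.386, -0.238]
contact_force: [-0.8, 0.4, -0.2]
opening: 0.0005
```

```bash
python3 - <<'E'
from p2 import *
o=sensors.get_obs();print(o["q"].round(3),o["position"],o["opening"],o["time_s"],o["contact_force"])
M=pushM(0,-1)
for h in(.2,.165):print(row(np.array([.405,-.012,h])-.025*M[:,1],M))
im=camera("scene");print(spot_in("bottle_green","scene"),spot_in("bottle_amber_1","scene"));cv2.imwrite("pics/10.png",cv2.resize(im[100:340,190:430],(600,600),interpolation=cv2.INTER_CUBIC)[...,::-1])
E
```

```text
[-0.345  0.258  2.134  0.964  0.757  1.4  ] [0.45991881 0.12083489 0.2543615 ] 0.000524906541713889 16.45 [-0.77128777  0.3504742  -0.24686081]
([-0.0683, -0.059, 0.1157, 37.1, -49.9, -9.4], np.float64(0.14670814658107192), np.float64(62.86804980551563))
([-0.0726, -0.031, 0.1363, 37.1, -49.9, -9.4], np.float64(0.15749154006326932), np.float64(62.86804980551563))
[{'bbox': [315.3, 210.6, 337.9, 257.9], 'p': 0.73}] [{'bbox': [316.6, 178.4, 338.2, 226.2], 'p': 0.96}, {'bbox': [402.0, 229.3, 425.9, 273.7], 'p': 0.91}, {'bbox': [300.8, 162.8, 321.4, 214.4], 'p': 0.79}, {'bbox': [390.1, 217.5, 400.4, 228.9], 'p': 0.61}, {'bbox': [366.6, 300.5, 389.2, 346.7], 'p': 0.56}]
```

View pics/10.png

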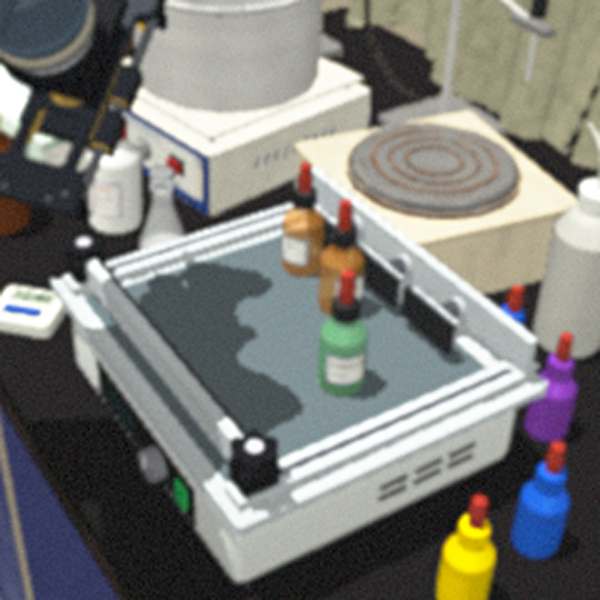

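Green stands upright at crop (343,350) with the ambers untouched. Moving to the front of the bar.

Request:
{"fn": "apply_moves", "kwargs": {
  "moves": [
    [[0.002,-0.003,0.031,8.5,-13.5,-2.4],[0.002,-0.003,0.031,8.5,-13.5,-2.4],[-0.012,-0.013,0.064,17.5,-26.5,-5.0],[-0.012,-0.013,0.064,17.5,-26.5,-5.0],[-0.035,-0.032,0.095,27,-38.5,-7.3],[-0.035,-0.032,0.095,27,-38.5,-7.3],[-0.068,-0.059,0.116,37.1,-49.9,-9.4],[-0.068,-0.059,0.116,37.1,-49.9,-9.4]]
  ]
}}

```text
time_s: 17.4
position: [0.4094, -0.0151, 0.2269]
orientation: [-0.006, -0.706, 0.708, -0.0]
contact_force: [1.2, 0.5, 0.2]
opening: 0.0004
```

```bash
python3 - <<'E'
from p2 import *
o=sensors.get_obs();print(o["q"].round(3),o["position"],o["opening"],o["time_s"],o["contact_force"])
M=pushM(0,-1);print(M)
for h in(.165,.121):print(row(np.array([.412,-.014,h])-.025*M[:,1],M))
print(onz("scene",(327.2,254.5),.1))
im=camera("side");r=spot_in("bar_middle","side")[:1];print(r)
im2=camera("wrist")
cv2.imwrite("pics/11.png",np.hstack([cv2.resize(im[150:350,180:380],(400,400),interpolation=cv2.INTER_CUBIC),cv2.resize(im2,(400,400))])[...,::-1])
E
```

```text
[-3.120e-01  2.700e-01  1.975e+00  1.000e-03  8.870e-01  1.266e+00] [ 0.40942047 -0.0150856   0.22690555] 0.00040341180796667583 17.4 [1.16623262 0.51113077 0.22269941]
[[-1.  0.  0.]
 [-0.  0. -1.]
 [-0. -1.  0.]]
([-0.0022, 0.0369, -0.0012, -0.1, -0.5, -0.5], np.float64(0.037011514399798225), np.float64(0.7304183513109701))
([-0.0018, 0.0809, -0.0013, -0.1, -0.5, -0.5], np.float64(0.08095394178616674), np.float64(0.7304183513109701))
[ 0.55918364 -0.09376636  0.1       ]
[{'bbox': [222.6, 200.5, 239.1, 263.0], 'p': 0.68}]
```

View pics/11.png

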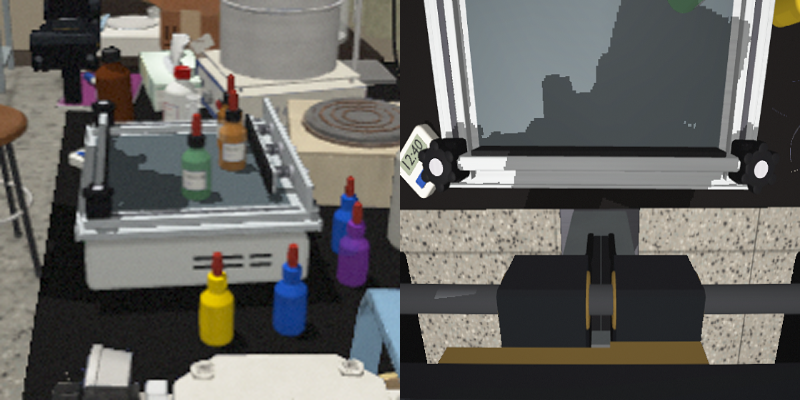

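Fingers are centred on the bar (knobs at 436 and 762, mid 599; fingers at 600). Descending in front of it, then advancing to contact.

Request:
{"fn": "apply_moves", "kwargs": {
  "moves": [
    [[-0.001,0.03,0,0,0,0],[-0.001,0.06,0,0,0,0],[-0.001,0.08,0,0,-0.5,-0.5],[-0.001,0.08,0,0,-0.5,-0.5]]
  ]
}}

```text
time_s: 17.95
position: [0.4064, -0.0092, 0.1438]
orientation: [-0.003, 0.71, -0.704, -0.004]
contact_force: [-0.5, 0.8, -0.4]
opening: 0.0004
```

Request:
{"fn": "apply_moves", "kwargs": {
  "moves": [
    [[-0.006,0,0,0,0,0],[-0.012,0,0,0,0,0],[-0.018,0,0,0,0,0],[-0.024,0,0,0,0,0],[-0.03,0,0,0,0,0],[-0.03,0,0,0,0,0]]
  ]
}}

```text
time_s: 18.55
position: [0.4379, -0.0093, 0.144]
orientation: [-0.002, 0.71, -0.704, -0.003]
contact_force: [0.1, 0.2, 0.5]
opening: 0.0005
```

Request:
{"fn": "apply_moves", "kwargs": {
  "moves": [
    [[-0.007,0,0,0,0,1],[-0.015,0,0,0,0,2],[-0.023,0,0,0,0,4],[-0.031,0,0,0,0,6],[-0.039,0,0,0,0,8],[-0.047,0,0,0,0,10],[-0.055,0,0,0,0,11],[-0.055,0,0,0,0,12]]
  ]
}}

```text
time_s: 19.35
position: [0.4947, -0.0097, 0.1438]
orientation: [0.074, 0.706, -0.701, 0.072]
contact_force: [-0.6, 0.5, -0.5]
opening: 0.0007
```

```bash
python3 - <<'E'
from p2 import *
o=sensors.get_obs();print(o["q"].round(3),o["position"],o["time_s"],o["contact_force"])
M=R.from_quat(o["orientation"]).as_matrix();print(M.round(3));print("tip",o["position"]+.025*M[:,1])
im=camera("side");print(spot_in("bar_middle","side")[:1])
im2=camera("scene");cv2.imwrite("pics/12.png",np.hstack([cv2.resize(im[150:320,180:350],(400,400),interpolation=cv2.INTER_CUBIC),cv2.resize(im2[130:330,200:400],(400,400))])[...,::-1])
for bx in(.44,.5,.52):print(bx,proj("side",[[bx,-.012,.135],[bx,-.155,.147]]).round(1).tolist())
E
```

```text
[-0.284  0.477  1.997  0.142  0.476  1.169] [ 0.49466832 -0.00973744  0.1437966 ] 19.35 [-0.62226996  0.49494639 -0.49019103]
[[-0.979  0.205 -0.001]
 [ 0.003  0.008 -1.   ]
 [-0.205 -0.979 -0.008]]
tip [ 0.4997938  -0.00954494  0.1193284 ]
[{'bbox': [253.5, 214.9, 270.3, 259.0], 'p': 0.56}]
0.44 [[230.1, 223.8], [229.0, 243.8]]
0.5 [[253.0, 223.0], [255.4, 242.7]]
0.52 [[260.6, 222.7], [264.1, 242.3]]
```

View pics/12.png

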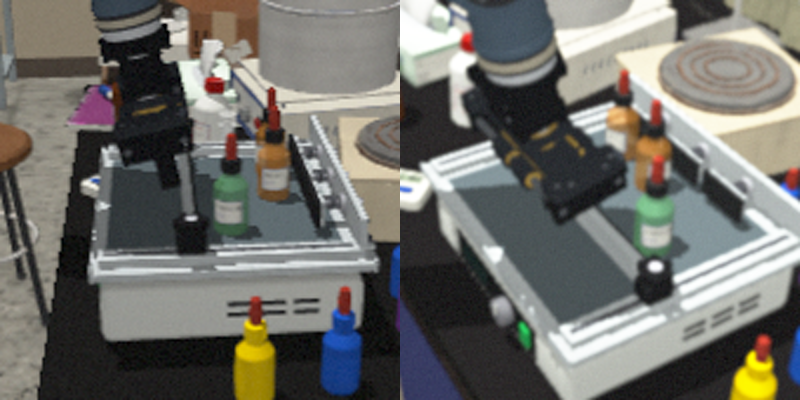

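Bar rides with the fingers and all bottles stand, with the bar just before the green one. Continuing at about 3 mm per row with growing lean, computing the rows by script.

```bash
cat > p4.py <<'E'
from p2 import *
import sys
o=sensors.get_obs();M0=R.from_quat(o["orientation"]).as_matrix();tip0=o["position"]+.025*M0[:,1];b0=np.degrees(np.arcsin(M0[0,1]))
print("tip",tip0.round(4),"b",b0.round(1),"F",o["contact_force"].round(1),"t",o["time_s"],"q",o["q"].round(2))
for D,b in zip(map(float,sys.argv[1].split(",")),map(float,sys.argv[2].split(","))):
    M=pushM(np.radians(b),-1);T=np.array([tip0[0]+D,tip0[1],.120])-.025*M[:,1];print(D,b,row(T,M,o)[0])
E
python3 p4.py .012,.024,.036,.048 14,16,18,19.5
```

```text
tip [ 0.4986 -0.0094  0.1194] b 11.7 F [ 0.2  0.4 -0.7] t 19.5 q [-0.28  0.48  2.    0.14  0.48  1.17]
0.012 14.0 [-0.0109, 0.0019, -0.0002, 0.4, -0.2, 2.3]
0.024 16.0 [-0.0218, 0.0043, -0.0002, 0.4, -0.2, 4.3]
0.036 18.0 [-0.0326, 0.0069, -0.0002, 0.4, -0.2, 6.3]
0.048 19.5 [-0.0437, 0.0094, -0.0003, 0.4, -0.2, 7.8]
```

Request:
{"fn": "apply_moves", "kwargs": {
  "moves": [
    [[-0.003,0.0005,0,0,0,0.6],[-0.0055,0.001,0,0.2,0,1.2],[-0.008,0.0015,0,0.4,-0.2,1.8],[-0.011,0.002,0,0.4,-0.2,2.3],[-0.0135,0.0025,0,0.4,-0.2,2.8],[-0.016,0.003,0,0.4,-0.2,3.3],[-0.019,0.0035,0,0.4,-0.2,3.8],[-0.022,0.0043,0,0.4,-0.2,4.3]]
  ]
}}

```text
time_s: 20.3
position: [0.5159, -0.0095, 0.144]
orientation: [0.098, 0.701, -0.7, 0.099]
contact_force: [-1.8, 0.9, -1.3]
opening: 0.0005
```

```bash
python3 p4.py .012,.024,.034 18,20,21
```

```text
tip [ 0.5228 -0.0095  0.12  ] b 16.0 F [-1.8  0.9 -1.3] t 20.3 q [-0.28  0.49  2.    0.2   0.39  1.12]
0.012 18.0 [-0.0107, 0.0033, -0.0, 0.1, 0.0, 2.0]
0.024 20.0 [-0.0213, 0.0067, -0.0, 0.1, 0.0, 4.0]
0.034 21.0 [-0.0305, 0.0095, -0.0, 0.1, 0.0, 5.0]
```

Request:
{"fn": "apply_moves", "kwargs": {
  "moves": [
    [[-0.003,0.001,0,0,0,0.3],[-0.0055,0.0017,0,0,0,0.6],[-0.0085,0.0026,0,0,0,1],[-0.011,0.0034,0,0,0,1.3],[-0.014,0.0043,0,0,0,1.6],[-0.017,0.005,0,0,0,2],[-0.02,0.006,0,0,0,2],[-0.023,0.0068,0,0,0,2]]
  ]
}}

```text
time_s: 21.1
position: [0.5402, -0.0096, 0.1439]
orientation: [0.111, 0.699, -0.698, 0.111]
contact_force: [-2.3, -0.5, -0.8]
opening: 0.0006
```

```bash
python3 p4.py .012,.024,.034 19,20,21
```

```text
tip [ 0.548  -0.0095  0.1201] b 18.0 F [-2.3 -0.5 -0.8] t 21.1 q [-0.27  0.51  1.96  0.23  0.38  1.1 ]
0.012 19.0 [-0.011, 0.0038, -0.0, 0.0, 0.0, 1.0]
0.024 20.0 [-0.0219, 0.0075, -0.0, 0.0, 0.0, 2.0]
0.034 21.0 [-0.031, 0.0107, -0.0, 0.0, 0.0, 3.0]
```

Request:
{"fn": "apply_moves", "kwargs": {
  "moves": [
    [[-0.003,0.001,0,0,0,0.3],[-0.006,0.002,0,0,0,0.5],[-0.009,0.003,0,0,0,0.8],[-0.012,0.004,0,0,0,1.1],[-0.0145,0.005,0,0,0,1.4],[-0.017,0.0058,0,0,0,1.6],[-0.0195,0.0066,0,0,0,1.8],[-0.022,0.0075,0,0,0,2]]
  ]
}}

```text
time_s: 21.9
position: [0.5637, -0.0096, 0.1436]
orientation: [0.123, 0.697, -0.696, 0.123]
contact_force: [-2.2, -0.2, -1.4]
opening: 0.0005
```

```bash
python3 p4.py .006,.012,.018 20.5,21,21.5
python3 - <<'E'
from h import *
for n in("scene","side"):
    camera(n)
    for k in("bottle_green","bottle_amber_1"):print(n,k,[(np.round(r["bbox"]).tolist(),round(r["p"],2)) for r in spot_in(k,n)][:3])
    print(proj(n,[[.63,-.09,.1],[.63,-.09,.209],[.63,-.015,.1],[.63,-.015,.209]]).round(0).tolist())
print(sensors.get_obs()["contact_force"])
E
```

```text
tip [ 0.5723 -0.0096  0.1201] b 20.1 F [-2.2 -0.2 -1.4] t 21.9 q [-0.26  0.53  1.93  0.26  0.36  1.08]
0.006 20.5 [-0.0054, 0.0021, -0.0, 0.0, -0.0, 0.4]
0.012 21.0 [-0.0108, 0.0042, -0.0, 0.0, -0.0, 0.9]
0.018 21.5 [-0.0163, 0.0063, -0.0, 0.0, -0.0, 1.4]
scene bottle_green [([339.0, 201.0, 360.0, 246.0], 0.63)]
scene bottle_amber_1 [([400.0, 232.0, 423.0, 273.0], 0.6), ([393.0, 216.0, 398.0, 226.0], 0.59), ([392.0, 276.0, 417.0, 325.0], 0.59)]
[[354.0, 241.0], [360.0, 197.0], [333.0, 222.0], [336.0, 179.0]]
side bottle_green [([292.0, 212.0, 307.0, 252.0], 0.93)]
side bottle_amber_1 [([349.0, 253.0, 365.0, 297.0], 0.97), ([316.0, 269.0, 333.0, 320.0], 0.77), ([276.0, 277.0, 296.0, 323.0], 0.7)]
[[306.0, 246.0], [308.0, 205.0], [302.0, 234.0], [303.0, 195.0]]
[-0.14290064  0.08519947 -0.78758593]
```

Request:
{"fn": "apply_moves", "kwargs": {
  "moves": [
    [[-0.0018,0.0007,0,0,0,0.1],[-0.0036,0.0014,0,0,0,0.3],[-0.0054,0.0021,0,0,0,0.4],[-0.0072,0.0028,0,0,0,0.6],[-0.009,0.0035,0,0,0,0.8],[-0.0108,0.0042,0,0,0,0.9],[-0.0126,0.0049,0,0,0,1.1],[-0.0126,0.0049,0,0,0,1.1]]
  ]
}}

```text
time_s: 23.0
position: [0.5777, -0.0097, 0.1435]
orientation: [0.13, 0.695, -0.695, 0.13]
contact_force: [-2.5, -0.5, -0.4]
opening: 0.0004
```

```bash
python3 p4.py .004,.008,.012 21.5,22,22
```

```text
tip [ 0.5867 -0.0097  0.1202] b 21.2 F [-2.5 -0.5 -0.4] t 23.0 q [-0.26  0.54  1.91  0.28  0.35  1.07]
0.004 21.5 [-0.0035, 0.0016, -0.0, 0.0, -0.0, 0.3]
0.008 22.0 [-0.007, 0.0031, -0.0, 0.0, -0.0, 0.8]
0.012 22.0 [-0.0108, 0.0045, -0.0, 0.0, -0.0, 0.8]
```

Now about joint 0.155 by my estimate. Going on in 4 mm bites with force readings.

Request:
{"fn": "apply_moves", "kwargs": {
  "moves": [
    [[-0.0009,0.0004,0,0,0,0],[-0.0018,0.0008,0,0,0,0],[-0.0028,0.0012,0,0,0,0],[-0.0037,0.0015,0,0,0,0],[-0.0037,0.0015,0,0,0,0],[-0.0037,0.0015,0,0,0,0]]
  ]
}}

```text
time_s: 23.6
position: [0.5805, -0.0096, 0.1433]
orientation: [0.129, 0.695, -0.695, 0.13]
contact_force: [-6.4, -2.4, 2.4]
opening: 0.0006
```

Request:
{"fn": "apply_moves", "kwargs": {
  "moves": [
    [[-0.0009,0.0004,0,0,0,0],[-0.0018,0.0008,0,0,0,0],[-0.0028,0.0012,0,0,0,0],[-0.0037,0.0015,0,0,0,0],[-0.0037,0.0015,0,0,0,0],[-0.0037,0.0015,0,0,0,0]]
  ]
}}

```text
time_s: 24.2
position: [0.5825, -0.0095, 0.1431]
orientation: [0.128, 0.696, -0.695, 0.129]
contact_force: [-9.8, -3.3, 4.8]
opening: 0.0005
```

```bash
python3 p4.py .002,.004 21.5,21.5
```

```text
tip [ 0.5914 -0.0095  0.1197] b 20.9 F [-9.8 -3.3  4.8] t 24.2 q [-0.25  0.54  1.9   0.26  0.36  1.09]
0.002 21.5 [-0.0017, 0.0005, -0.0, 0.1, 0.0, 0.6]
0.004 21.5 [-0.0036, 0.0012, -0.0, 0.1, 0.0, 0.6]
```

Request:
{"fn": "apply_moves", "kwargs": {
  "moves": [
    [[-0.0009,0.0003,0,0,0,0],[-0.0018,0.0006,0,0,0,0],[-0.0026,0.0009,0,0,0,0],[-0.0034,0.0011,0,0,0,0],[-0.0034,0.0011,0,0,0,0],[-0.0034,0.0011,0,0,0,0]]
  ]
}}

```text
time_s: 24.8
position: [0.5835, -0.0093, 0.1429]
orientation: [0.126, 0.697, -0.695, 0.127]
contact_force: [-10.7, -4.0, 6.2]
opening: 0.0004
```

```bash
python3 p4.py .002 21.5
python3 - <<'E'
from h import *
F=[]
for i in range(6):
    n=("side","scene","wrist")[i%3];im=camera(n);F.append(sensors.get_obs()["contact_force"])
    if i<3:
        for k in("pad_left","bottle_green","bar_middle"):print(n,k,[(np.round(r["bbox"]).tolist(),round(r["p"],2)) for r in spot_in(k,n)][:3])
    if n=="wrist":print(proj(n,[[.652,.06,.139],[.652,-.012,.139],[.652,-.084,.139],[.66,-.012,.139]]).round(0).tolist())
print(np.mean(F,0),np.std(F,0),sensors.get_obs()["position"])
E
```

```text
tip [ 0.5923 -0.0092  0.1195] b 20.6 F [-10.7  -4.    6.2] t 24.8 q [-0.25  0.54  1.89  0.25  0.37  1.1 ]
0.002 21.5 [-0.0017, 0.0002, -0.0001, 0.1, 0.0, 0.9]
side pad_left []
side bottle_green [([300.0, 207.0, 316.0, 250.0], 0.69), ([228.0, 176.0, 245.0, 211.0], 0.62)]
side bar_middle [([289.0, 208.0, 307.0, 260.0], 0.91)]
scene pad_left [([242.0, 165.0, 265.0, 202.0], 0.32), ([335.0, 177.0, 343.0, 220.0], 0.27)]
scene bottle_green [([345.0, 196.0, 368.0, 242.0], 0.8)]
scene bar_middle [([281.0, 184.0, 378.0, 262.0], 0.89)]
wrist pad_left [([64.0, 32.0, 211.0, 151.0], 0.91)]
wrist bottle_green [([388.0, 136.0, 557.0, 224.0], 0.82)]
wrist bar_middle [([1.0, 202.0, 558.0, 270.0], 0.72)]
[[130.0, 140.0], [287.0, 140.0], [444.0, 140.0], [287.0, 123.0]]
[[130.0, 140.0], [287.0, 140.0], [444.0, 140.0], [287.0, 123.0]]
[-11.04982299  -4.04259832   6.1119105 ] [0.34929556 0.60672272 0.23492016] [ 0.58345317 -0.00928976  0.14291306]
```

Request:
{"fn": "apply_moves", "kwargs": {
  "moves": [
    [[-0.0034,0.001,0,0,0,0],[-0.0038,0.0011,0,0,0,0],[-0.0042,0.0012,0,0,0,0.2],[-0.0047,0.0014,0,0,0,0.3],[-0.0047,0.0014,0,0,0,0.3],[-0.0047,0.0014,0,0,0,0.3],[-0.0047,0.0014,0,0,0,0.3]]
  ]
}}

```text
time_s: 26.25
position: [0.5847, -0.009, 0.1426]
orientation: [0.125, 0.697, -0.694, 0.127]
contact_force: [-12.7, -5.2, 6.2]
opening: 0.0009
```

```bash
python3 p4.py .002 21.5
python3 - <<'E'
from h import *
F=[]
for i in range(10):
    camera("wrist");F.append(sensors.get_obs()["contact_force"])
print(np.mean(F,0),sensors.get_obs()["position"])
r=silhouettes("pad_left","wrist");
c=cam("wrist")
for x in r[:3]:print(x["p"],np.round(x["bbox"]))
print("bar",[np.round(x["bbox"]).tolist() for x in spot_in("bar_middle","wrist")[:1]])
# predicted right-pad etc rows: back rail x
for X in(.652,.656,.660,.664):print(X,proj("wrist",[[X,.06,.139],[X,.06,.109]]).round(1).tolist())
cv2.imwrite("pics/13.png",camera("wrist")[...,::-1])
E
```

```text
tip [ 0.5935 -0.0089  0.1192] b 20.5 F [-12.7  -5.2   6.2] t 26.25 q [-0.25  0.55  1.89  0.25  0.37  1.1 ]
0.002 21.5 [-0.0018, -0.0001, -0.0001, 0.2, 0.1, 1.0]
[-13.04305765  -4.40771375   7.28844607] [ 0.58471188 -0.00896233  0.14256247]
0.62 [ 63.  31. 212. 152.]
bar [[2.0, 203.0, 560.0, 270.0]]
0.652 [[130.1, 142.4], [153.6, 154.8]]
0.656 [[130.3, 133.7], [153.8, 147.5]]
0.66 [[130.5, 125.1], [154.0, 140.2]]
0.664 [[130.8, 116.5], [154.1, 133.0]]
```

```bash
python3 - <<'E'
from h import *
for n,f,p in(("scene","pics/1a.png",(291,281)),("side","pics/1b.png",(231,247))):
    a=cv2.imread(f);im=camera(n)[...,::-1].copy()
    if n=="side":
        q=proj(n,[[.4387,-.155,.149]])[0];p=tuple(int(v) for v in q.round())
    T=a[p[1]-9:p[1]+12,p[0]-9:p[0]+10]
    e=proj(n,[[.4387+.167,-.1566,.149]])[0]-proj(n,[[.4387,-.155,.149]])[0]
    r=cv2.matchTemplate(im,T,cv2.TM_CCOEFF_NORMED);r0=np.full_like(r,-1)
    cx,cy=int(p[0]+e[0]-9),int(p[1]+e[1]-9);r0[cy-14:cy+15,cx-14:cx+15]=r[cy-14:cy+15,cx-14:cx+15]
    _,v,_,l=cv2.minMaxLoc(r0);x,y=l
    sx=x+.5*(r[y,x-1]-r[y,x+1])/(r[y,x-1]-2*r[y,x]+r[y,x+1]);sy=y+.5*(r[y-1,x]-r[y+1,x])/(r[y-1,x]-2*r[y,x]+r[y+1,x])
    A=onz(n,p,.149);B=onz(n,(sx+9,sy+9),.149);print(n,v,"travel",(B-A).round(4))
o=sensors.get_obs();print(o["contact_force"],o["time_s"])
E
```

```text
scene 0.845295250415802 travel [ 0.1619 -0.0022  0.    ]
side 0.4356180429458618 travel [ 0.1629 -0.0017  0.    ]
[-12.47904834  -4.99416041   6.52137502] 27.0
```

Force slope (about 1.5 N/mm over 7 mm) agrees with three pads about 7–8 mm in, but the absolute bar travel (0.162) is unclear. I'll measure the left pad's shift directly, comparing the first wrist picture with one from now.

```bash
python3 - <<'E'
from h import *
i=camera_info("wrist");K=np.array(i["camera_matrix"])
c0=(K,i["k1"],R.from_rotvec([-2.83534309,1.32090163e-03,-3.23372599e-04]).as_matrix(),np.array([-0.62570101,-0.03580615,0.39108157]))
a=cv2.imread("pics/3.png");b=cv2.imread("pics/13.png");c1=cam("wrist")
xs=np.arange(.630,.690,.002)
for y in(.086,.081,.037,.033):
    for nm,im,c in(("start",a,c0),("now",b,c1)):
        uv=proj("wrist",np.column_stack([xs,np.full_like(xs,y),np.full_like(xs,.139)]),c).astype(np.float32)
        g=cv2.remap(cv2.cvtColor(im,cv2.COLOR_BGR2GRAY),uv[:,0].reshape(1,-1),uv[:,1].reshape(1,-1),cv2.INTER_LINEAR)[0]
        print(y,nm,g.tolist())
print(sensors.get_obs()["contact_force"])
E
```

```text
0.086 start [136, 134, 135, 135, 133, 133, 133, 132, 72, 23, 46, 46, 137, 247, 138, 130, 128, 128, 127, 160, 241, 240, 238, 238, 145, 124, 125, 123, 231, 241]
0.086 now [66, 64, 63, 63, 46, 43, 46, 46, 45, 44, 44, 44, 49, 52, 42, 38, 242, 221, 239, 236, 237, 239, 127, 126, 126, 127, 127, 124, 190, 237]
0.081 start [134, 134, 133, 132, 132, 131, 131, 131, 66, 31, 47, 44, 178, 246, 112, 72, 69, 127, 129, 150, 241, 240, 238, 237, 159, 125, 126, 122, 232, 242]
0.081 now [24, 64, 64, 64, 56, 43, 42, 42, 42, 42, 43, 38, 38, 39, 40, 56, 243, 215, 239, 236, 237, 238, 129, 127, 127, 127, 128, 125, 182, 237]
0.037 start [127, 126, 127, 127, 127, 126, 126, 127, 39, 39, 45, 41, 231, 241, 74, 79, 125, 123, 124, 207, 236, 237, 236, 234, 151, 126, 128, 106, 241, 240]
0.037 now [70, 71, 70, 69, 69, 69, 70, 71, 75, 75, 19, 23, 22, 48, 46, 142, 245, 218, 239, 229, 234, 170, 126, 127, 129, 130, 131, 126, 232, 238]
0.033 start [127, 127, 127, 125, 125, 125, 125, 125, 127, 40, 47, 42, 209, 223, 124, 126, 123, 123, 122, 209, 236, 236, 236, 235, 133, 126, 128, 137, 241, 241]
0.033 now [71, 70, 70, 69, 73, 77, 77, 76, 76, 78, 23, 27, 28, 49, 46, 213, 246, 222, 237, 235, 234, 170, 126, 126, 129, 130, 132, 126, 233, 238]
[-12.47904834  -4.99416041   6.52137502]
```

The left pad's edge moved from x≈0.6535 to ≈0.661, about 7 mm in, which agrees with the force (13 N − 2.2 N friction, over 1.35 N/mm ≈ 8 mm). Holding once more with the same push is not needed, since the force is steady. Handing in.

```bash
python3 - <<'E'
from h import *
for n in("scene","side"):
    camera(n);print(n,[(np.round(r["bbox"]).tolist(),round(r["p"],2)) for r in spot_in("bottle_green",n)][:1])
o=sensors.get_obs();print(o["contact_force"],o["position"],np.abs(o["joint_velocities"]).max(),o["time_s"])
print(ticket.close_job())
E
```

```text
scene [([346.0, 197.0, 370.0, 241.0], 0.91)]
side [([300.0, 209.0, 316.0, 251.0], 0.75)]
[-12.962893    -5.57966217   7.53275401] [ 0.58472095 -0.00897045  0.14254836] 0.0013190273694970484 27.2
the job is handed in; nothing more can be done
None
```

The green bottle is standing in front of the right-hand pad and released. The arm is still holding the clamp bar against all three bottles with a steady push. I handed the job in at 27.2 s.

**How it went:** I picked up the green bottle, but a wrist joint hit its range limit while turning it upright. Getting round that meant rolling the wrist through almost a full turn with the bottle held in the air. After releasing the bottle I pushed the bar slowly with closed fingers.

**Last checks:**
- **Push:** the forward push is about 13 N and steady, and the arm is still.
- **Pad depth:** the left pad measured about 7 mm in, comparing its edge in the first and last wrist pictures. The force suggests about 8 mm. The mid and right pads were not measured separately; I assume they match because the bar is rigid and the bottles are the same size.
- **Bottles:** the detector still finds the green bottle in place and the right size for standing upright. The gripper hid the amber bottles in my last scene and side pictures. The last picture I viewed, before the bar reached any bottle, showed them upright. Nothing in the force since then suggests one tipped.

**Disagreements:**
- **Bar travel:** it measured 0.162 m against the expected 0.169 m, with a few millimetres of uncertainty and an unknown starting position. I trusted the pad measurement and the force instead.
- **Sideways and vertical force:** the fingers also carry about 5.6 N sideways and 7.5 N vertically, probably friction on the bar. I left that as it was.

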